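Pack the pump bodies and gauge the headroom

ROBOT

A 7-joint arm with a two-finger parallel gripper is mounted at the origin on the work surface. World frame = base frame: x ahead of the robot, y to its left, z up, the work surface at z = 0. Lengths are in m, angles in rad, forces in N, time in s.
With the tool pointing down it reaches from about 0.4 to 0.875 m from the base axis. Payload 19.3 kg.
Tool frame: the origin (TCP) lies at the very end of the fingers, on their centre line; the grasp point (between the pads) lies 19 mm behind it; z points along the fingers, y is the line along which they close (so a half turn about z gives the same grasp; the last joint's range is limited). The gripper opens to 85 mm and grips with 20 to 120 N. Pads are 22 mm wide; open, the fingers measure 114 mm over their backs; the gripper's body (76 mm by 85 mm) begins 54 mm behind the grasp point. The pads swing forward as they close: fully open they stand 13 mm farther back than shut.
Start: joints at [-1.199, 0.521, -0.036, 1.599, 0.021, 1.021, -0.113], TCP at [0.267, 0.565, 0.195] pointing down, gripper open.
Joint ranges: [-2.91, 2.91], [-0.3, 2.13], [-1.5, 1.42], [0.17, 2.43], [-1.26, 4.41], [0.16, 1.93], [-2.52, 2.52]. Speed limits (rad/s): [1.89, 1.89, 2.39, 2.39, 3.01, 3.01, 3.01].

INTERFACE

Orientations are given as [roll, pitch, yaw] about the fixed x, y, z axes, in that order (R = Rz(yaw) Ry(pitch) Rx(roll)).
In Python, from workcell import bot gives the robot as it stands. The module is installed in compiled form; this text tells all that it offers.
- The arm moves only by the tool apply_moves, never from a script. Its arguments are lists of equal length, an entry for each row: "claw": the finger opening in m, from 0 to 0.0854; "xyz": the shift along the tool's x, y, z in m, a list of three; "twist": the turn, a rotation vector about the tool's x, y, z in rad, a list of three. A call has 1 to 20 rows; each row shifts and turns the commanded pose from where the row before left it, along the tool's axes as they then stand; what a row does not reach is not made up. A row lasts 1/10 s, in which the tool goes at most 50 mm and 8.59 degrees, less where a joint would pass 70% of its speed; a pose out of reach is approached as far as the arm can. A call with a gripper value outside its range is refused whole. The fingers move at their own pace and stop on an object; "force" is the grip in N (left out, the last holds). Time passes only in rows, so rows that do not move let the fingers close. It gives the time, the measured TCP pose, the force, the opening and the grip force at its end, in the units of the state.
- bot.observe(): the state, without advancing time (a new reading comes with each control period).
- bot.grab_frame(name): name is "side" or "top" or "wrist"; returns a dict with "img" (400x640x3 uint8, red, green, blue), "vfov" (degrees; the focal length in pixels is half the picture's height over the tangent of half this angle, whatever the lens; pixels are square), "cx", "cy" (the principal point, pixels), "view" (4x4, takes a point from world to camera coordinates). Camera axes: x right, y up, looking along -z (the intrinsics and any distortion apply to the point x, -y, -z); pixel columns grow to the right and rows downward; lengths in m; the calibration is good to about 2 mm. The wrist camera is an equidistant fisheye: a pixel r from the principal point sees the ray r / f radians off the axis. A picture is of the moment at which its call begins. There is no depth.
- bot.job_done(): hands the job in; it is judged then, once.
Trained networks look in the newest picture that a camera, given by its name, has taken for a name from the list of things; names that differ only in an ending like _2 or _b are one class to them, and where a whole thing is asked for, a point or a joint stands for the part that bears it (a point fixed in the world has none). Each returns a list of dicts, best first, with "score" (0 to 1); they miss things now and then, are a little off and sometimes report something else, mostly with a low value. They report only what shows in the picture. A call takes as long as a camera call.
- bot.find_in(camera, query): "position" ([x, y, z] in m, in world coordinates, good to about 4 mm: the middle of the surface that is visible of it).
The state is a dict: "clock": time; "qpos": joint angles; "qd": joint speeds; "joint_efforts": joint torques, N m; "position": TCP position; "tool_rot": TCP orientation; "force": force on the tool from outside, world axes, zero at the start; "moment": the same for the moment, N m; "grip_width": finger opening in m; "finger_force": force on a finger pad.
Only numpy, scipy, OpenCV 4.12 (cv2) and the standard library are available. Lean on these libraries where they do the work, as an engineer would, in place of code of your own. Each camera call takes 0.05 s, during which the arm holds its last target. There are 200 camera calls.

TASK

Clear the spanner out of the packing crate into the red tray, then pack all the pump bodies that are there into the crate in one pile, lying flat with their dark covers up, the heaviest at the bottom and the lightest on top (heft them to find out). Then set the depth gauge level across the crate's two high end boards, about midway between them, run its probe gently down until the tip touches the top pump body, and only then flip the red lever flat to lock it; leave the gauge standing there and the other things on the bench alone.

Things in the scene. Friction and masses are not known exactly. Their poses are not given: they have to be found in the camera images.
- crate: Fixed plywood packing crate, open on top. Origin: centre of its underside. Inner floor 10 mm above the table, 190 mm long (local y) by 140 wide (local x). At local +y and -y stand end boards 15 mm thick, 164 wide, tops 105 mm above the table. Along the sides (local +x and -x) run only low lips 12 mm thick, tops 18 mm above the table.
- tray: Fixed open red tool tray, 250 mm (local x) by 105 mm (local y), 35 mm high, walls 4 mm, floor 4 mm thick. Origin: centre of its underside, on the table.
- rest: Fixed low wooden rest on which the depth gauge lies at the start: base 80 mm (local x) by 230 mm (local y), two cross blocks at local y +-100 mm, their tops 30 mm above the table. Origin: centre of its underside.
- spanner: Loose steel double-ended ring spanner left lying in the crate, 158 mm long (local x), shank 18 mm wide and 18 mm thick between ring ends 34 mm across and 20 mm thick; the shank's straight free part is about 90 mm long. 0.30 kg. Origin: centre of its underside.
- gauge: Loose depth gauge, 0.45 kg. Steel beam 250 mm long (local y), 32 wide (local x), 22 thick; origin: centre of its underside. A 10 mm brass probe rod with a square blue knob on top slides vertically through its middle (joint rod); a red cam lever is hinged on it (joint lock). It can be carried by the blue knob: the rod slides up to its stop (rod = 0) and the beam hangs from it.
- rod (a joint): Downward travel of the probe rod in the beam, in m, 0 (probe tip 2 mm above the beam's underside) to 0.065 (tip 63 mm below the underside). A friction of 2 N holds the rod where it is left; it weighs 1 N.
- probe_tip (a point): Lower tip (flat end face) of the probe rod.
- knob (a point): Centre of the blue knob on top of the probe rod: 26 x 26 mm square (sides along the gauge's local x and y), 36 mm tall. It lies 111 mm above the beam's underside when rod = 0 and comes down with the rod.
- lock (a joint): Angle of the red lock lever, in rad: 0 raised about 29 degrees (unlocked), 0.5 flat along the beam (locked). It stays where it is left; pressing it down from above near its tip takes 1 to 2 N, and 6 N is plenty. Its hinge lies at the gauge's local y = +35 mm, 28 mm above the underside.
- lock_tip (a point): End of the red lock lever, which is a 12 mm round bar 55 mm long pointing from its hinge towards the gauge's +y: at local y = +83 mm, 54 mm above the beam's underside when raised; at local y = +90 mm, 28 mm above it when flat.
- pump_a: Oil pump body, a flat closed aluminium block 96 mm (local x) by 56 mm (local y) by 26 mm high with two dark covers on top; two or three of pump_a to pump_d are there, all alike outside. They weigh between 0.25 and 1 kg, each at least 1.25 times the next lighter one; only lifting tells which is which. Origin: centre of the underside.
- pump_b: Oil pump body, a flat closed aluminium block 96 mm (local x) by 56 mm (local y) by 26 mm high with two dark covers on top; two or three of pump_a to pump_d are there, all alike outside. They weigh between 0.25 and 1 kg, each at least 1.25 times the next lighter one; only lifting tells which is which. Origin: centre of the underside.
- pump_c: Oil pump body, a flat closed aluminium block 96 mm (local x) by 56 mm (local y) by 26 mm high with two dark covers on top; two or three of pump_a to pump_d are there, all alike outside. They weigh between 0.25 and 1 kg, each at least 1.25 times the next lighter one; only lifting tells which is which. Origin: centre of the underside.
- pump_d: Oil pump body, a flat closed aluminium block 96 mm (local x) by 56 mm (local y) by 26 mm high with two dark covers on top; two or three of pump_a to pump_d are there, all alike outside. They weigh between 0.25 and 1 kg, each at least 1.25 times the next lighter one; only lifting tells which is which. Origin: centre of the underside.
- piston: Bystander: aluminium piston, 72 mm across, 66 mm high, standing between robot and crate. Origin: on its underside.
- bearing: Bystander: steel bearing ring, 76 mm across, 24 mm high. Origin: on its underside.
- screwdriver: Bystander: screwdriver lying beyond the crate. Origin: in its length, on its underside.
- hammer: Bystander: hammer lying beyond the crate. Origin: in its length, on its underside.
- oil_can: Bystander: can with a yellow label, 64 mm across, 130 mm high. Origin: on its underside.
- jar: Bystander: jar with a black cap, 66 mm across, 100 mm high. Origin: on its underside.
- gear: Bystander: dark steel gear blank, 84 mm across, 34 mm high. Origin: on its underside.

How it is judged:
On the way, in this order (a step that is already met when the one before it is completed fails the run):
1. the spanner lies in the red tray (x of spanner in the frame of tray between -0.115 and 0.115 m and y of spanner in the frame of tray between -0.045 and 0.045 m and height (world z) of spanner below 0.03 m), for 0.2 s.
2. all pump bodies lie flat in one pile in the crate, each on a heavier one (x of pump_a in the frame of crate between -0.045 and 0.045 m and y of pump_a in the frame of crate between -0.045 and 0.045 m and angle between each of pump_a, pump_b, pump_c, pump_d's own z axis and vertical below 0.08 rad and linear speed of each of pump_a, pump_b, pump_c, pump_d below 0.03 m/s and x of pump_b in the frame of crate between -0.045 and 0.045 m and y of pump_b in the frame of crate between -0.045 and 0.045 m and x of pump_c in the frame of crate between -0.045 and 0.045 m and y of pump_c in the frame of crate between -0.045 and 0.045 m and x of pump_d in the frame of crate between -0.045 and 0.045 m and y of pump_d in the frame of crate between -0.045 and 0.045 m and z of each of pump_d, pump_a, pump_c in the frame of pump_b above 0.02 m and z of each of pump_a, pump_c in the frame of pump_d above 0.02 m and z of pump_c in the frame of pump_a above 0.02 m), for 0.3 s.
3. the gauge stands level across the crate's end boards, its lever still up, its probe tip touching the top pump body (x of gauge in the frame of crate between -0.04 and 0.04 m and y of gauge in the frame of crate between -0.018 and 0.018 m and z of gauge in the frame of crate between 0.102 and 0.1085 m and angle between gauge's own z axis and vertical below 0.03 rad and ((x of probe_tip in the frame of pump_a between -0.046 and 0.046 m and y of probe_tip in the frame of pump_a between -0.026 and 0.026 m and z of probe_tip in the frame of pump_a between 0.0235 and 0.0278 m) or (x of probe_tip in the frame of pump_b between -0.046 and 0.046 m and y of probe_tip in the frame of pump_b between -0.026 and 0.026 m and z of probe_tip in the frame of pump_b between 0.0235 and 0.0278 m) or (x of probe_tip in the frame of pump_c between -0.046 and 0.046 m and y of probe_tip in the frame of pump_c between -0.026 and 0.026 m and z of probe_tip in the frame of pump_c between 0.0235 and 0.0278 m) or (x of probe_tip in the frame of pump_d between -0.046 and 0.046 m and y of probe_tip in the frame of pump_d between -0.026 and 0.026 m and z of probe_tip in the frame of pump_d between 0.0235 and 0.0278 m)) and value of joint lock below 0.15 rad), for 0.2 s.
4. the lock lever is flat, the probe tip still touching (x of gauge in the frame of crate between -0.04 and 0.04 m and y of gauge in the frame of crate between -0.018 and 0.018 m and z of gauge in the frame of crate between 0.102 and 0.1085 m and angle between gauge's own z axis and vertical below 0.03 rad and ((x of probe_tip in the frame of pump_a between -0.046 and 0.046 m and y of probe_tip in the frame of pump_a between -0.026 and 0.026 m and z of probe_tip in the frame of pump_a between 0.0235 and 0.0278 m) or (x of probe_tip in the frame of pump_b between -0.046 and 0.046 m and y of probe_tip in the frame of pump_b between -0.026 and 0.026 m and z of probe_tip in the frame of pump_b between 0.0235 and 0.0278 m) or (x of probe_tip in the frame of pump_c between -0.046 and 0.046 m and y of probe_tip in the frame of pump_c between -0.026 and 0.026 m and z of probe_tip in the frame of pump_c between 0.0235 and 0.0278 m) or (x of probe_tip in the frame of pump_d between -0.046 and 0.046 m and y of probe_tip in the frame of pump_d between -0.026 and 0.026 m and z of probe_tip in the frame of pump_d between 0.0235 and 0.0278 m)) and value of joint lock above 0.42 rad), for 0.2 s.
At the end, for the whole second after the job is handed in: Spanner in the tray; pumps in one pile in the crate, flat (0.08 rad), within 45 mm of its middle, each above the heavier ones; gauge level (0.03 rad) on both end boards, within 18 mm of midway along and 40 mm across; tip touching the top pump (2 mm); lever flat (over 0.42 rad); all at rest (all of step 1 and all of step 2 and all of step 4 and linear speed of gauge below 0.02 m/s).
It fails at once if a bystander is shifted by more than 40 mm (distance of any of piston, bearing, screwdriver, hammer, oil_can, jar, gear from where it was at the start of the episode above 0.04 m).
It fails at once if the gauge presses on a pump body with more than 30 N (contact force between gauge and pump_a above 30 N or contact force between gauge and pump_b above 30 N or contact force between gauge and pump_c above 30 N or contact force between gauge and pump_d above 30 N).
It fails at once if the lock lever is flipped flat while the gauge is away from the crate (value of joint lock above 0.35 rad and horizontal distance between gauge and crate above 0.08 m).
Of pump_a, pump_b, pump_c, pump_d only 2 to 3 are there at a start; the rules pass over those that are not, and their reading is None.
At some moment in a run one of spanner, pump_b may be knocked a few centimetres aside while the robot is not near it.
It also fails if it takes over 210 s, if anything falls off the work surface, if the arm or the gripper's body presses on something with over 40 N, if the wrist force passes 120 N, or if a joint passes its speed limit or range.

## Working session

There is one attempt and no reset: what is moved stays moved. The work goes in short steps, Python scripts to look and compute and a tool call to move; the robot and the scene stay as the last step left them, time stands still between calls to the robot, and variables do not carry over. Pictures are saved under pics/ and viewed, at most 14 in all, crops included, and the job is handed in when it is done.

Besides the shell and the picture viewer there is one more tool, called after "Call:" as name(argument=value, ...), one argument or row to a line, values as JSON. apply_moves: Moves the arm, as the interface text tells. Its arguments: {"type":"object","properties":{"claw":{"type":"array"},"xyz":{"type":"array"},"twist":{"type":"array"},"force":{"type":"number"}},"required":["claw","xyz","twist"]}

```bash
mkdir -p pics
cat > h.py <<'E'
import numpy as np, cv2
from workcell import bot
from scipy.spatial.transform import Rotation as R
def cam(n):
    f=bot.grab_frame(n); f['f']=200/np.tan(np.radians(f['vfov']/2)); f['n']=n; return f
def save(f,p): cv2.imwrite('pics/'+p,f['img'][:,:,::-1])
def ray(f,u,v):
    x=(u-f['cx'])/f['f']; y=(v-f['cy'])/f['f']
    if f['n']=='wrist':
        r=np.hypot(x,y); s=np.sin(r)/max(r,1e-9); d=np.array([x*s,-y*s,-np.cos(r)])
    else: d=np.array([x,-y,-1.])
    V=f['view']; return -V[:3,:3].T@V[:3,3], V[:3,:3].T@d
def atz(f,u,v,z):
    o,d=ray(f,u,v); return o+d*(z-o[2])/d[2]
def proj(f,p):
    V=f['view']; c=V[:3,:3]@np.array(p)+V[:3,3]; x,y,z=c[0],-c[1],-c[2]
    if f['n']=='wrist':
        h=np.hypot(x,y); t=np.arctan2(h,z); k=t/max(h,1e-9); return f['cx']+f['f']*x*k, f['cy']+f['f']*y*k
    return f['cx']+f['f']*x/z, f['cy']+f['f']*y/z
E
python3 - <<'E'
from h import *
np.set_printoptions(precision=3,suppress=True)
o=bot.observe(); print({k:np.round(v,3) for k,v in o.items()})
for n in ['top','side']:
    f=cam(n); save(f,n+'0.png'); print(n,f['vfov'],f['cx'],f['cy'],-f['view'][:3,:3].T@f['view'][:3,3])
for q in ['crate','tray','rest','spanner','gauge','knob','lock_tip','pump_a','piston','oil_can','jar','gear','bearing']:
    for n in ['top','side'][:1]:
        print(n,q,[(round(d['score'],2),np.round(d['position'],3).tolist()) for d in bot.find_in(n,q)[:4]])
E
```

```text
{'clock': np.float64(0.0), 'qpos': array([-1.199,  0.522, -0.036,  1.6  ,  0.021,  1.021, -0.113]), 'qd': array([-0.   ,  0.001,  0.001, -0.001,  0.   ,  0.   ,  0.001]), 'joint_efforts': array([  0.   , -92.711,   1.98 , -36.995,   0.018,   0.008,  -0.   ]), 'position': array([0.267, 0.565, 0.195]), 'tool_rot': array([-3.141,  0.   ,  2.7  ]), 'force': array([-0.172,  0.15 , -0.032]), 'moment': array([ 0.009, -0.042,  0.053]), 'finger_force': np.float64(0.0), 'grip_width': np.float64(0.086)}
top 53.894544821289536 321.31173242363826 202.10380637535852 [0.448 0.003 1.157]
side 51.875844389072576 319.69073915350504 195.36219110187218 [ 0.525 -0.863  0.657]
top crate [(0.89, [0.573, 0.05, 0.003])]
top tray [(0.76, [0.472, 0.398, 0.004])]
top rest []
top spanner [(0.87, [0.6, 0.038, 0.031])]
top gauge [(0.89, [0.445, 0.25, 0.051])]
top knob [(0.41, [0.449, 0.25, 0.156])]
top lock_tip [(0.64, [0.387, 0.25, 0.079])]
top pump_a [(0.79, [0.455, -0.228, 0.028]), (0.77, [0.456, -0.374, 0.018]), (0.73, [0.386, 0.252, 0.073]), (0.67, [0.597, -0.232, 0.024])]
top piston [(0.62, [0.395, -0.085, 0.065]), (0.25, [0.708, -0.336, 0.122])]
top oil_can [(0.68, [0.707, -0.337, 0.119])]
top jar [(0.84, [0.713, 0.338, 0.097]), (0.65, [0.387, 0.254, 0.076])]
top gear [(0.61, [0.455, 0.241, 0.009]), (0.58, [0.667, 0.244, 0.017])]
top bearing [(0.9, [0.403, 0.093, 0.026]), (0.29, [0.782, -0.103, 0.025]), (0.16, [0.596, 0.036, 0.03])]
```

View pics/top0.png

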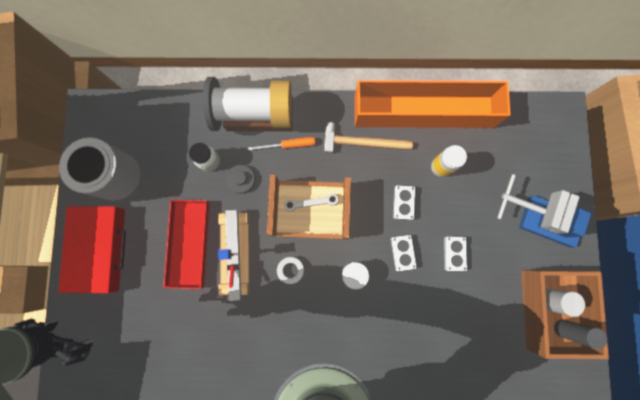

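View pics/side0.png

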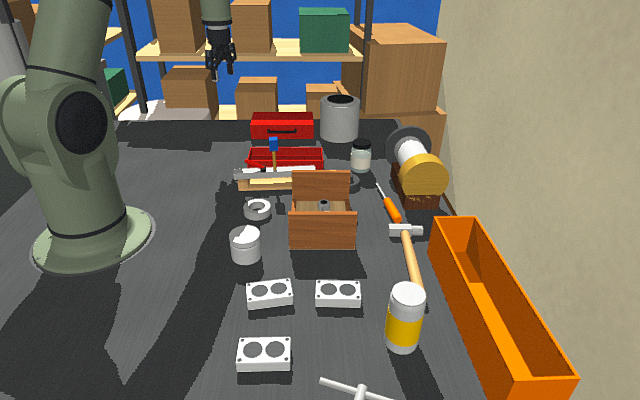

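The top view shows the crate at px (309,208) with the spanner at (311,202). Pumps are at (404,202), (403,253) and (456,253). The gauge is on its rest at (232,255) with its lever pointing towards the robot, and the tray is at (187,244). Next I'll measure the orientations.

Run:
```python
from h import *
np.set_printoptions(precision=3,suppress=True)
f=cam('top'); im=f['img']; hsv=cv2.cvtColor(im,cv2.COLOR_RGB2HSV)
white=((hsv[:,:,1]<40)&(hsv[:,:,2]>150)).astype(np.uint8)
red=(((hsv[:,:,0]<6)|(hsv[:,:,0]>174))&(hsv[:,:,1]>150)&(hsv[:,:,2]>80)).astype(np.uint8)
brown=((hsv[:,:,0]>=6)&(hsv[:,:,0]<22)&(hsv[:,:,1]>80)).astype(np.uint8)
def rect(mask,box,z,name,close=7):
    x0,y0,x1,y1=box; m=np.zeros_like(mask); m[y0:y1,x0:x1]=mask[y0:y1,x0:x1]
    m=cv2.morphologyEx(m,cv2.MORPH_CLOSE,np.ones((close,close)))
    n,l,s,c=cv2.connectedComponentsWithStats(m); k=1+np.argmax(s[1:,4]); 
    p=np.argwhere(l==k)[:,::-1].astype(np.float32)
    w=np.array([atz(f,u,v,z)[:2] for u,v in p],np.float32)
    r=cv2.minAreaRect(w); b=cv2.boxPoints(r); e=[b[1]-b[0],b[2]-b[1]]; L=max(e,key=np.linalg.norm)
    print(name,'c',np.array(r[0]),'size',np.array(r[1]),'long dir deg',np.degrees(np.arctan2(L[1],L[0]))%180)
rect(white,(385,178,425,228),.026,'P1');rect(white,(385,230,425,278),.026,'P2');rect(white,(440,230,475,278),.026,'P3')
rect(red,(155,190,212,300),.035,'tray');rect(brown,(260,165,360,250),.105,'crate')
rect(brown,(212,195,256,310),.03,'rest',15)
rect(white,(275,185,345,220),.03,'spanner',5)
rect(white,(212,195,250,310),.052,'beam',11)
s=cv2.resize(im[160:310,150:360],None,fx=3.8,fy=3.8,interpolation=cv2.INTER_CUBIC);cv2.imwrite('pics/crop1.png',s[:,:,::-1])
```

```text
P1 c [ 0.604 -0.23 ] size [0.061 0.098] long dir deg 175.65887
P2 c [ 0.458 -0.225] size [0.098 0.061] long dir deg 7.927194
P3 c [ 0.457 -0.373] size [0.063 0.097] long dir deg 178.0779
tray c [0.479 0.392] size [0.109 0.249] long dir deg 178.89107
crate c [0.579 0.042] size [0.223 0.169] long dir deg 88.125824
rest c [0.453 0.258] size [0.232 0.086] long dir deg 2.4984314
spanner c [0.607 0.014] size [0.03  0.103] long dir deg 94.42275
beam c [0.458 0.266] size [0.23 0.05] long dir deg 4.330422
```

View pics/crop1.png

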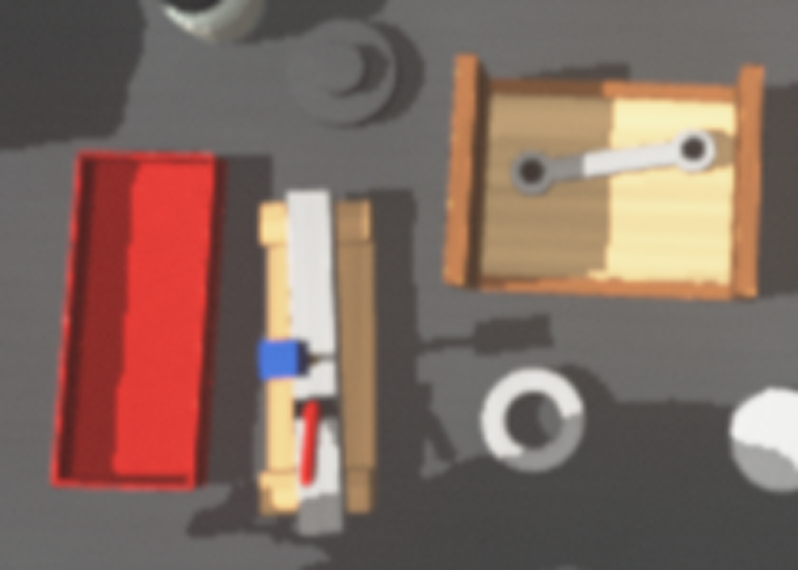

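The crop shows the crate end boards at crop x≈462 and x≈750, the spanner rings at (531,172) and (693,150), and the beam from (308,190) to (319,532). The blue knob is at (282,358) and the lever tip at (307,482).

Run:
```python
from h import *
np.set_printoptions(precision=3,suppress=True)
f=cam('top')
def P(x,y,z): return atz(f,150+x/3.8,160+y/3.8,z)[:2]
a,b=P(531,172,.03),P(693,150,.03); print('spanner',(a+b)/2,np.linalg.norm(a-b),np.degrees(np.arctan2(*(a-b)[::-1])))
c=[P(x,y,.105) for x,y in [(455,57),(445,283),(764,67),(757,298)]]; print('crate',np.mean(c,0),np.array(c)); l,r=(c[0]+c[1])/2,(c[2]+c[3])/2; d=l-r;print(np.linalg.norm(d),np.degrees(np.arctan2(d[1],d[0])))
for e in [c[0]-c[1],c[2]-c[3]]: print(np.linalg.norm(e),np.degrees(np.arctan2(e[1],e[0])))
a,b=P(308,190,.052),P(319,532,.052); print('beam',(a+b)/2,np.linalg.norm(a-b),np.degrees(np.arctan2(*(a-b)[::-1])))
print('knob',P(279,359,.159),'locktip',P(307,482,.084))
for n,p in [('top',(385,178))]: pass
# tray floor top corners (rim outer)
c=[P(x,y,.035) for x,y in [(78,153),(216,153),(52,486),(197,490)]];print('tray',np.mean(c,0),np.array(c))
```

```text
spanner [0.6   0.038] 0.12432677298365927 98.24994721671658
crate [0.579 0.04 ] [[ 0.664  0.149]
 [ 0.502  0.152]
 [ 0.658 -0.072]
 [ 0.493 -0.067]]
0.2204313157610227 88.13256214935656
0.1618003628952151 -1.0047842654954207
0.1649423831544851 -1.8112951131718247
beam [0.449 0.255] 0.24903812171470696 4.071299508439237
knob [0.448 0.253] locktip [0.363 0.249]
tray [0.478 0.392] [[0.602 0.443]
 [0.603 0.338]
 [0.354 0.448]
 [0.352 0.341]]
```

Call:
apply_moves(
  claw=[0.05, 0.05, 0.05, 0.05, 0.05, 0.05, 0.05, 0.05, 0.05, 0.05, 0.05, 0.05, 0.05, 0.05, 0.05, 0.05, 0.05, 0.05, 0.05, 0.05],
  xyz=[
    [0, 0, -0.008],
    [0, 0, -0.008],
    [0, 0, -0.008],
    [0, 0, -0.008],
    [0, 0, -0.008],
    [0, 0, -0.008],
    [0, 0, -0.008],
    [-0.0438, 0.0196, 0],
    [-0.0438, 0.0196, 0],
    [-0.0438, 0.0196, 0],
    [-0.0438, 0.0196, 0],
    [-0.0438, 0.0196, 0],
    [-0.0438, 0.0196, 0],
    [-0.0438, 0.0196, 0],
    [-0.0438, 0.0196, 0],
    [-0.0438, 0.0196, 0],
    [-0.0438, 0.0196, 0],
    [-0.0438, 0.0196, 0],
    [-0.0438, 0.0196, 0],
    [-0.0438, 0.0196, 0],
  ],
  twist=[
    [0, 0, 0.141],
    [0, 0, 0.141],
    [0, 0, 0.141],
    [0, 0, 0.141],
    [0, 0, 0.141],
    [0, 0, 0.141],
    [0, 0, 0.141],
    [0, 0, 0],
    [0, 0, 0],
    [0, 0, 0],
    [0, 0, 0],
    [0, 0, 0],
    [0, 0, 0],
    [0, 0, 0],
    [0, 0, 0],
    [0, 0, 0],
    [0, 0, 0],
    [0, 0, 0],
    [0, 0, 0],
    [0, 0, 0],
  ],
)

```text
clock: 2.85
position: [0.6009, 0.0357, 0.2514]
tool_rot: [3.141, -0.0, 1.713]
force: [0.8, 0.0, 1.4]
grip_width: 0.0498
finger_force: 0.0
```

```bash
cat >> h.py <<'E'
def delta(x,y,z,yaw=None):
    o=bot.observe(); yaw0=o['tool_rot'][2]
    yw=yaw0 if yaw is None else yaw
    d=(yw-yaw0+np.pi/2)%np.pi-np.pi/2   # half turn gives same grasp
    Rm=R.from_euler('xyz',o['tool_rot']).as_matrix()
    s=Rm.T@(np.array([x,y,z])-o['position'])
    Rn=R.from_euler('xyz',[np.pi,0,yaw0+d]).as_matrix(); s2=Rn.T@(np.array([x,y,z])-o['position'])
    print('t',round(float(o['clock']),2),'shift now',s.round(4),'twist z',round(-d,4),'shift after twist',s2.round(4),'q',o['qpos'].round(2))
E
python3 - <<'E'
from h import *
f=cam('wrist'); save(f,'w1.png'); print(f['vfov'],f['cx'],f['cy'],-f['view'][:3,:3].T@f['view'][:3,3])
print([(round(d['score'],2),np.round(d['position'],3).tolist()) for d in bot.find_in('wrist','spanner')])
print(proj(f,(.6,.038,.03)))
E
```

```text
65.70646984690485 313.4487062986 202.12923918182435 [0.59012796 0.11675683 0.43048049]
[(0.83, [0.597, 0.045, 0.027]), (0.23, [0.444, -0.203, 0.024])]
(np.float64(312.7350892315069), np.float64(163.49771998035163))
```

View pics/w1.png

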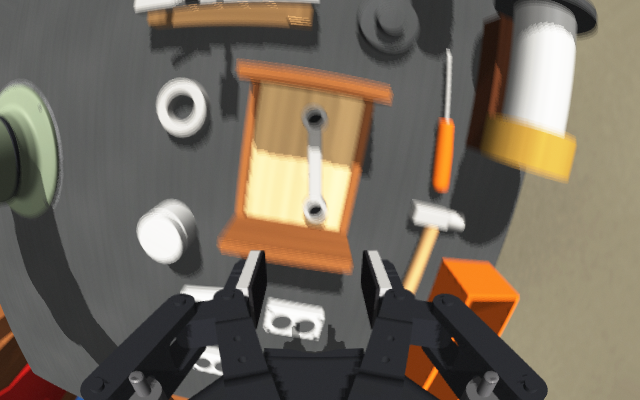

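The spanner's rings show at (315,118) and (315,210). Its centre (315,164) agrees with the projected (312.7,163.5), and the shank lies along the pads, so I can descend.

Run:
```python
from h import *
f=cam('wrist')
a,b=atz(f,315,118,.03),atz(f,315,210,.03);m=(a+b)/2;print(m,np.degrees(np.arctan2(*(a-b)[1::-1])))
delta(.5*(m[0]+.6),.038,.013)
```

```text
[0.60460652 0.03012266 0.03      ] 97.72537343237806
t 3.0 shift now [0.0041 0.002  0.2379] twist z -0.0 shift after twist [0.0038 0.002  0.2379] q [-0.42  0.46  0.39  1.61 -0.19  1.11  0.15]
```

Call:
apply_moves(
  claw=[0.05, 0.05, 0.05, 0.05, 0.05, 0.05, 0.05, 0.05, 0.05, 0.05, 0, 0, 0, 0, 0, 0],
  xyz=[
    [0.004, 0.002, 0.04],
    [0, 0, 0.04],
    [0, 0, 0.04],
    [0, 0, 0.04],
    [0, 0, 0.03],
    [0, 0, 0.02],
    [0, 0, 0.015],
    [0, 0, 0.01],
    [0, 0, 0.003],
    [0, 0, 0],
    [0, 0, 0],
    [0, 0, 0],
    [0, 0, 0],
    [0, 0, 0],
    [0, 0, 0],
    [0, 0, 0],
  ],
  twist=[
    [0, 0, 0],
    [0, 0, 0],
    [0, 0, 0],
    [0, 0, 0],
    [0, 0, 0],
    [0, 0, 0],
    [0, 0, 0],
    [0, 0, 0],
    [0, 0, 0],
    [0, 0, 0],
    [0, 0, 0],
    [0, 0, 0],
    [0, 0, 0],
    [0, 0, 0],
    [0, 0, 0],
    [0, 0, 0],
  ],
  force=50,
)

```text
clock: 4.6
position: [0.6015, 0.0416, 0.0133]
tool_rot: [3.142, 0.0, 1.713]
force: [0.2, -0.5, -0.6]
grip_width: -0.0001
finger_force: 0.0
```

Run:
```python
from h import *
for n in ['top','side']:
    f=cam(n);print(n,[(round(d['score'],2),np.round(d['position'],3).tolist()) for d in bot.find_in(n,'spanner')])
f=cam('wrist'); save(f,'w2.png')
```

```text
top [(0.62, [0.605, -0.032, 0.032])]
side [(0.58, [0.585, 0.09, 0.026])]
```

View pics/w2.png

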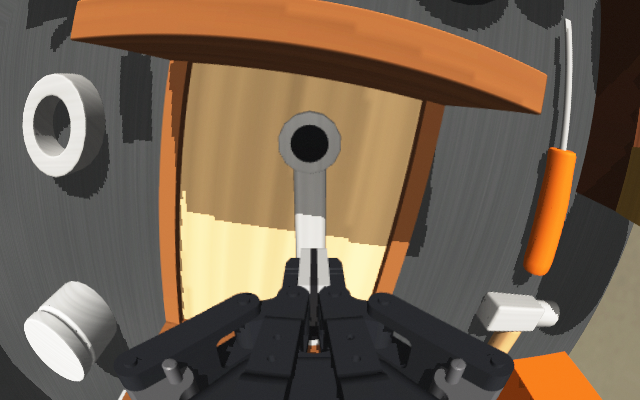

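Run:
```python
from h import *
np.set_printoptions(precision=3,suppress=True)
f=cam('wrist'); save(f,'w3.png')
for z in (.03,.05): print(z,atz(f,310,143,z),atz(f,312,215,z-.002),atz(f,295,215,z-.002),atz(f,327,215,z-.002),atz(f,278,143,z),atz(f,342,143,z))
o=bot.observe(); print(o['position'],proj(f,o['position']),o['force'],o['joint_efforts'],o['grip_width'])
f=cam('top'); s=cv2.resize(f['img'][165:255,255:365],None,fx=6,fy=6,interpolation=cv2.INTER_CUBIC); cv2.imwrite('pics/t3.png',s[:,:,::-1])
```

```text
0.03 [0.592 0.101 0.03 ] [0.599 0.061 0.028] [0.589 0.06  0.028] [0.607 0.062 0.028] [0.575 0.099 0.03 ] [0.608 0.104 0.03 ]
0.05 [0.592 0.104 0.05 ] [0.598 0.068 0.048] [0.589 0.067 0.048] [0.605 0.07  0.048] [0.577 0.102 0.05 ] [0.606 0.106 0.05 ]
[0.601 0.042 0.013] (np.float64(312.43778455800384), np.float64(235.52980275069947)) [-0.406 -1.216 -0.533] [ -0.001 -98.16   11.296 -24.669   0.013   0.002   0.   ] -0.0003484288836017292
```

View pics/t3.png

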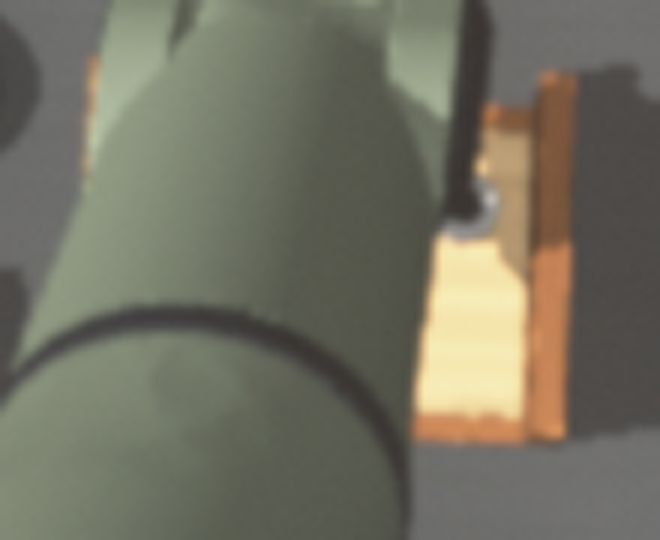

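Run:
```python
from h import *
f=cam('wrist'); o=bot.observe(); M=R.from_euler('xyz',o['tool_rot']).as_matrix()
for h in (0,.01,.02,.03): print(h,[np.round(proj(f,o['position']+M@np.array([dx,0,-h])),1) for dx in (.011,0,-.011)])
s=cv2.resize(f['img'][220:340,230:400],None,fx=4,fy=4,interpolation=cv2.INTER_CUBIC);cv2.imwrite('pics/w4.png',s[:,:,::-1])
```

```text
0 [array([312.4, 219.5]), array([312.5, 235.6]), array([312.5, 251. ])]
0.01 [array([312.4, 225.7]), array([312.4, 242.4]), array([312.4, 258.3])]
0.02 [array([312.3, 232.6]), array([312.3, 250. ]), array([312.4, 266.4])]
0.03 [array([312.2, 240.2]), array([312.2, 258.3]), array([312.3, 275.3])]
```

View pics/w4.png

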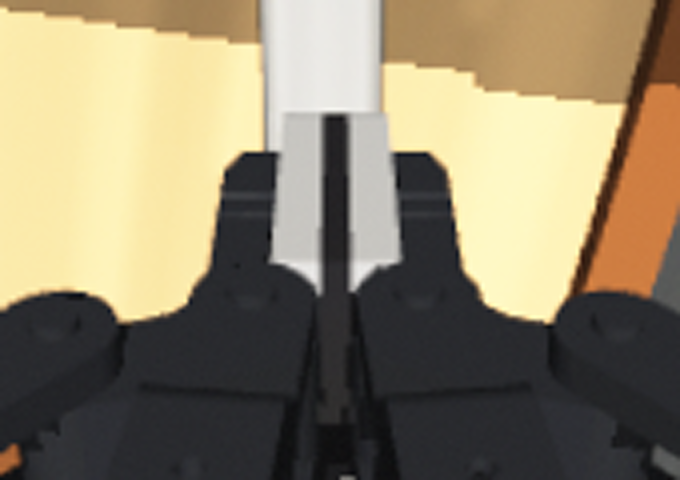

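Closed pads appear above the shank in the wrist crop (pad edge at row 248), so the tips sit higher than the TCP reading suggests. I'll open and feel my way down.

Call:
apply_moves(
  claw=[0.05, 0.05, 0.05, 0.05, 0.05, 0.05, 0.05, 0.05],
  xyz=[
    [0, 0, 0],
    [0, 0, 0],
    [0, 0, 0],
    [0, 0, 0],
    [0, 0, 0.003],
    [0, 0, 0.003],
    [0, 0, 0.002],
    [0, 0, 0],
  ],
  twist=[
    [0, 0, 0],
    [0, 0, 0],
    [0, 0, 0],
    [0, 0, 0],
    [0, 0, 0],
    [0, 0, 0],
    [0, 0, 0],
    [0, 0, 0],
  ],
)

```text
clock: 5.8
position: [0.6012, 0.0416, 0.0048]
tool_rot: [-3.141, 0.0, 1.713]
force: [0.2, -0.4, 0.3]
grip_width: 0.0501
finger_force: 0.0
```

Call:
apply_moves(
  claw=[0.03, 0.03, 0.02, 0, 0, 0, 0],
  xyz=[
    [0, 0, 0],
    [0, 0, 0],
    [0, 0, 0],
    [0, 0, 0],
    [0, 0, 0],
    [0, 0, 0],
    [0, 0, 0],
  ],
  twist=[
    [0, 0, 0],
    [0, 0, 0],
    [0, 0, 0],
    [0, 0, 0],
    [0, 0, 0],
    [0, 0, 0],
    [0, 0, 0],
  ],
)

```text
clock: 6.5
position: [0.6015, 0.0416, 0.0052]
tool_rot: [3.142, 0.0, 1.713]
force: [0.2, -0.2, 0.3]
grip_width: 0.0003
finger_force: 0.0
```

Call:
apply_moves(
  claw=[0.05, 0.05, 0.05, 0.05, 0.05, 0.05, 0.05, 0.05],
  xyz=[
    [0, 0, 0],
    [0, 0, 0],
    [0, 0, 0],
    [0, 0, 0],
    [0, 0, 0.003],
    [0, 0, 0.003],
    [0, 0, 0.002],
    [0, 0, 0],
  ],
  twist=[
    [0, 0, 0],
    [0, 0, 0],
    [0, 0, 0],
    [0, 0, 0],
    [0, 0, 0],
    [0, 0, 0],
    [0, 0, 0],
    [0, 0, 0],
  ],
)

```text
clock: 7.3
position: [0.6012, 0.0416, -0.0032]
tool_rot: [-3.141, 0.0, 1.713]
force: [0.7, 0.1, 0.5]
grip_width: 0.0501
finger_force: 0.0
```

Run:
```python
from h import *
f=cam('side'); o=bot.observe(); print(o['position'],o['force'],o['qpos'].round(3))
print(proj(f,o['position']),proj(f,(.6,.038,.03)),proj(f,(.579,-.07,.105)))
s=cv2.resize(f['img'][100:270,200:440],None,fx=3.3,fy=3.3,interpolation=cv2.INTER_CUBIC);cv2.imwrite('pics/s5.png',s[:,:,::-1])
```

```text
[ 0.60132787  0.0415685  -0.00302378] [-0.23786408  0.70342801  0.75594754] [-0.341  0.774  0.257  1.798 -0.315  0.61   0.248]
(np.float64(328.0030820530998), np.float64(223.40411643023882)) (np.float64(327.8955938396634), np.float64(214.18580600834412)) (np.float64(322.7966472210494), np.float64(214.33301685515477))
```

View pics/s5.png

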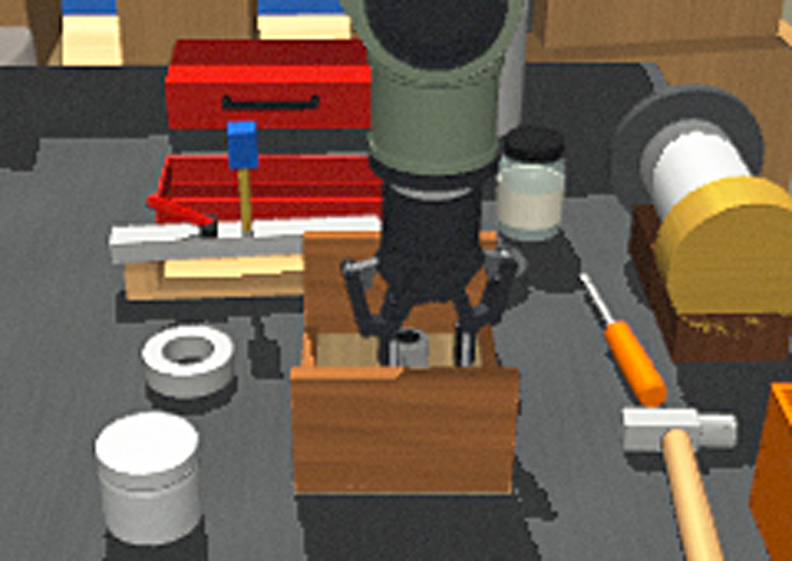

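The side crop shows the fingers straddling at crop x≈393 and 465, with a spanner ring at (412,345). I'll check the geometry.

Run:
```python
from h import *
np.set_printoptions(precision=3,suppress=True)
f=cam('side')
u,v=200+412/3.3,100+338/3.3
for z in (.03,.05,.07): print(z,atz(f,u,v,z))
o,d=ray(f,u,v); print('board occl', proj(f,(.592,.1,.03)),proj(f,(.609,-.024,.03)))
M=R.from_euler('xyz',bot.observe()['tool_rot']).as_matrix();p=bot.observe()['position']
for h in (0,.02,.04,.06): print(h,[np.round((np.array(proj(f,p+M@np.array([0,s*.025,-h])))-[200,100])*3.3) for s in (1,-1)])
f=cam('wrist');print([np.round(proj(f,p+M@np.array([.011,s*.025,-h])),0) for h in (0,.01,.02,.04) for s in (1,-1)])
s=cv2.resize(f['img'][100:340,180:450],None,fx=2.4,fy=2.4,interpolation=cv2.INTER_CUBIC);cv2.imwrite('pics/w6.png',s[:,:,::-1])
```

```text
0.03 [0.595 0.096 0.03 ]
0.05 [0.593 0.065 0.05 ]
0.07 [0.591 0.034 0.07 ]
board occl (np.float64(323.57381983781585), np.float64(201.5871127049393)) (np.float64(333.03868605090196), np.float64(228.0293512433937))
0 [array([452., 404.]), array([393., 410.])]
0.02 [array([453., 384.]), array([393., 390.])]
0.04 [array([454., 364.]), array([393., 370.])]
0.06 [array([455., 343.]), array([394., 349.])]
[array([352., 219.]), array([272., 219.]), array([354., 226.]), array([270., 226.]), array([357., 232.]), array([268., 232.]), array([361., 248.]), array([263., 248.])]
```

View pics/w6.png

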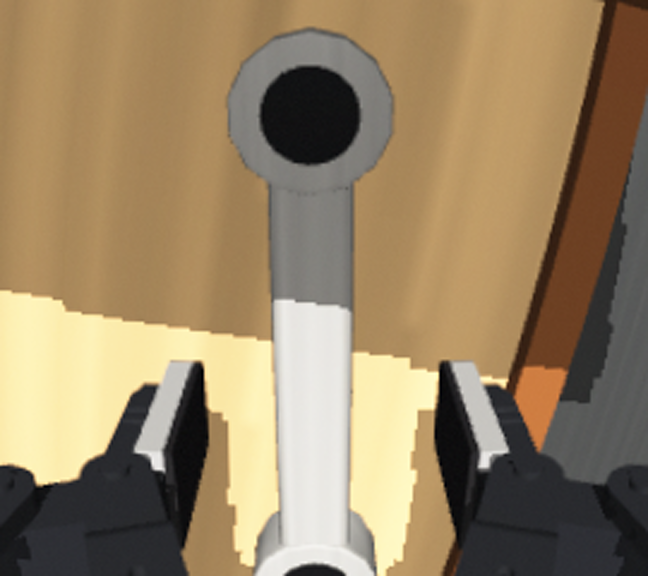

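The pads straddle the shank correctly. Their bottom edge at row 251 fits tips about 35–40 mm behind the reported TCP, so I'll go lower in small steps while watching the force.

Call:
apply_moves(
  claw=[0.05, 0.05, 0.05, 0.05, 0.05, 0.05],
  xyz=[
    [0, 0, 0.003],
    [0, 0, 0.003],
    [0, 0, 0.003],
    [0, 0, 0.003],
    [0, 0, 0.003],
    [0, 0, 0],
  ],
  twist=[
    [0, 0, 0],
    [0, 0, 0],
    [0, 0, 0],
    [0, 0, 0],
    [0, 0, 0],
    [0, 0, 0],
  ],
)

```text
clock: 8.05
position: [0.6012, 0.0415, -0.0183]
tool_rot: [-3.141, 0.0, 1.713]
force: [-0.5, -0.2, 0.5]
grip_width: 0.0497
finger_force: 0.0
```

Call:
apply_moves(
  claw=[0.05, 0.05, 0.05, 0.03, 0, 0, 0, 0],
  xyz=[
    [0, 0, 0.002],
    [0, 0, 0.002],
    [0, 0, 0],
    [0, 0, 0],
    [0, 0, 0],
    [0, 0, 0],
    [0, 0, 0],
    [0, 0, 0],
  ],
  twist=[
    [0, 0, 0],
    [0, 0, 0],
    [0, 0, 0],
    [0, 0, 0],
    [0, 0, 0],
    [0, 0, 0],
    [0, 0, 0],
    [0, 0, 0],
  ],
)

```text
clock: 8.85
position: [0.6015, 0.0416, -0.0216]
tool_rot: [3.141, -0.0, 1.713]
force: [-1.4, 0.0, 6.1]
grip_width: 0.0166
finger_force: 49.8
```

Call:
apply_moves(
  claw=[0, 0, 0, 0, 0, 0, 0, 0, 0, 0, 0, 0, 0, 0, 0, 0, 0, 0],
  xyz=[
    [0, 0, -0.01],
    [0, 0, -0.02],
    [0, 0, -0.03],
    [0, 0, -0.03],
    [0, 0, -0.03],
    [0, 0, -0.03],
    [0, 0, -0.03],
    [0, 0, -0.02],
    [0, 0, 0],
    [0, 0, 0],
    [0, 0, 0],
    [0, 0, 0],
    [0, 0, 0],
    [0, 0, 0],
    [0, 0, 0],
    [0, 0, 0],
    [0, 0, 0],
    [0, 0, 0],
  ],
  twist=[
    [0, 0, 0],
    [0, 0, 0],
    [0, 0, 0],
    [0, 0, 0],
    [0, 0, 0],
    [0, 0, 0],
    [0, 0, 0],
    [0, 0, 0],
    [0, 0, -0.141],
    [0, 0, -0.141],
    [0, 0, -0.141],
    [0, 0, -0.141],
    [0, 0, -0.141],
    [0, 0, -0.141],
    [0, 0, -0.141],
    [0, 0, -0.141],
    [0, 0, -0.141],
    [0, 0, -0.141],
  ],
  force=60,
)

```text
clock: 10.65
position: [0.6012, 0.0414, 0.1786]
tool_rot: [-3.141, -0.0, 3.128]
force: [0.0, 0.4, -3.8]
grip_width: 0.0163
finger_force: 59.0
```

Run:
```python
from h import *
f=cam('wrist'); f=cam('side'); save(f,'s7.png'); o=bot.observe(); print({k:np.round(o[k],3) for k in('position','tool_rot','force','grip_width')},proj(f,o['position']))
delta(.478,.392,.18,3.12)
f=cam('top'); print(bot.find_in('top','spanner')[:2])
```

```text
{'position': array([0.601, 0.041, 0.179]), 'tool_rot': array([-3.142, -0.   ,  3.125]), 'force': array([ 0.081, -0.392, -3.288]), 'grip_width': np.float64(0.016)} (np.float64(329.7569250630509), np.float64(164.2973414617917))
t 10.75 shift now [ 0.1291  0.3487 -0.0014] twist z 0.0049 shift after twist [ 0.1308  0.348  -0.0014] q [-0.17  0.5   0.01  1.68 -0.    0.96  1.39]
[]
```

View pics/s7.png

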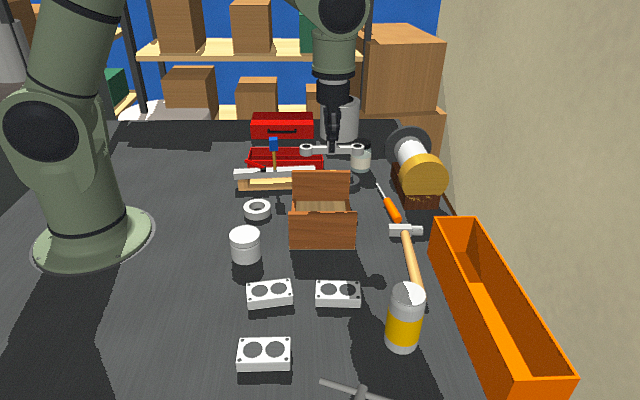

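Call:
apply_moves(
  claw=[0, 0, 0, 0, 0, 0, 0, 0, 0, 0, 0, 0, 0, 0, 0, 0, 0, 0, 0],
  xyz=[
    [0.013, 0.035, 0],
    [0.013, 0.035, 0],
    [0.013, 0.035, 0],
    [0.013, 0.035, 0],
    [0.013, 0.035, 0],
    [0.013, 0.035, 0],
    [0.013, 0.035, 0],
    [0.013, 0.035, 0],
    [0.013, 0.034, 0],
    [0.013, 0.034, 0],
    [0, 0, 0],
    [0, 0, 0.03],
    [0, 0, 0.04],
    [0, 0, 0.04],
    [0, 0, 0.03],
    [0, 0, 0.02],
    [0, 0, 0.015],
    [0, 0, 0.01],
    [0, 0, 0],
  ],
  twist=[
    [0, 0, 0],
    [0, 0, 0],
    [0, 0, 0],
    [0, 0, 0],
    [0, 0, 0],
    [0, 0, 0],
    [0, 0, 0],
    [0, 0, 0],
    [0, 0, 0],
    [0, 0, 0],
    [0, 0, 0],
    [0, 0, 0],
    [0, 0, 0],
    [0, 0, 0],
    [0, 0, 0],
    [0, 0, 0],
    [0, 0, 0],
    [0, 0, 0],
    [0, 0, 0],
  ],
)

```text
clock: 12.75
position: [0.4777, 0.3917, -0.0076]
tool_rot: [-3.141, -0.001, 3.122]
force: [0.0, 0.3, -2.4]
grip_width: 0.0167
finger_force: 59.2
```

Call:
apply_moves(
  claw=[0, 0, 0, 0.045, 0.045, 0.045, 0.045, 0.045, 0.08, 0.08, 0.08, 0.08, 0.08, 0.08],
  xyz=[
    [0, 0, 0.008],
    [0, 0, 0.005],
    [0, 0, 0],
    [0, 0, 0],
    [0, 0, 0],
    [0, 0, 0],
    [0, 0, 0],
    [0, 0, -0.02],
    [0, 0, -0.04],
    [0, 0, -0.04],
    [0, 0, -0.04],
    [0, 0, -0.04],
    [0, 0, -0.03],
    [0, 0, 0],
  ],
  twist=[
    [0, 0, 0],
    [0, 0, 0],
    [0, 0, 0],
    [0, 0, 0],
    [0, 0, 0],
    [0, 0, 0],
    [0, 0, 0],
    [0, 0, 0],
    [0, 0, 0],
    [0, 0, 0],
    [0, 0, 0],
    [0, 0, 0],
    [0, 0, 0],
    [0, 0, 0],
  ],
)

```text
clock: 14.15
position: [0.4796, 0.3933, 0.1947]
tool_rot: [3.137, 0.005, 3.122]
force: [0.4, -0.9, 0.4]
grip_width: 0.0798
finger_force: 0.0
```

Run:
```python
from h import *
f=cam('wrist'); print([(round(d['score'],2),np.round(d['position'],3).tolist()) for d in bot.find_in('wrist','spanner')])
f=cam('side'); print([(round(d['score'],2),np.round(d['position'],3).tolist()) for d in bot.find_in('side','spanner')])
yaw=np.pi/2+np.radians(90+176.5); delta(.603,-.231,.19,yaw)
yaw=np.pi/2+np.radians(90+7.5); delta(.457,-.227,.19,yaw)
yaw=np.pi/2+np.radians(90+178); delta(.457,-.373,.19,yaw)
```

```text
[(0.74, [0.47, 0.395, 0.022])]
[(0.54, [0.485, 0.383, 0.019])]
t 14.35 shift now [-1.371e-01 -6.201e-01 -3.000e-04] twist z 0.0423 shift after twist [-0.1632 -0.6138 -0.0009] q [-0.75  0.52 -0.05  1.62  0.03  1.    0.74]
t 14.35 shift now [ 9.000e-03 -6.189e-01 -2.000e-04] twist z -0.1497 shift after twist [ 0.1012 -0.6106 -0.0009] q [-0.75  0.52 -0.05  1.62  0.03  1.    0.74]
t 14.35 shift now [ 0.0062 -0.7648 -0.    ] twist z 0.0161 shift after twist [-0.0061 -0.7648 -0.0009] q [-0.75  0.52 -0.05  1.62  0.03  1.    0.74]
```

Call:
apply_moves(
  claw=[0.08, 0.08, 0.08, 0.08, 0.08, 0.08, 0.08, 0.08, 0.08, 0.08, 0.08, 0.08, 0.08, 0.08, 0.08, 0.08, 0.08, 0.08],
  xyz=[
    [0, 0, 0],
    [0, 0, 0],
    [0.0067, -0.0407, 0],
    [0.0067, -0.0407, 0],
    [0.0067, -0.0407, 0],
    [0.0067, -0.0407, 0],
    [0.0067, -0.0407, 0],
    [0.0067, -0.0407, 0],
    [0.0067, -0.0407, 0],
    [0.0067, -0.0407, 0],
    [0.0067, -0.0407, 0],
    [0.0067, -0.0407, 0],
    [0.0067, -0.0407, 0],
    [0.0067, -0.0407, 0],
    [0.0067, -0.0407, 0],
    [0.0067, -0.0407, 0],
    [0.0067, -0.0407, 0],
    [0, 0, 0],
  ],
  twist=[
    [0, 0, -0.075],
    [0, 0, -0.075],
    [0, 0, 0],
    [0, 0, 0],
    [0, 0, 0],
    [0, 0, 0],
    [0, 0, 0],
    [0, 0, 0],
    [0, 0, 0],
    [0, 0, 0],
    [0, 0, 0],
    [0, 0, 0],
    [0, 0, 0],
    [0, 0, 0],
    [0, 0, 0],
    [0, 0, 0],
    [0, 0, 0],
    [0, 0, 0],
  ],
)

```text
clock: 16.15
position: [0.4566, -0.2315, 0.1891]
tool_rot: [-3.14, -0.002, -3.017]
force: [-0.2, 0.9, -0.4]
grip_width: 0.0799
finger_force: 0.0
```

Run:
```python
from h import *
f=cam('wrist'); save(f,'w8.png'); o=bot.observe(); print(o['position'],o['tool_rot'],o['qpos'].round(2))
M=R.from_euler('xyz',o['tool_rot']).as_matrix()
print([(round(d['score'],2),np.round(d['position'],3).tolist()) for d in bot.find_in('wrist','pump_a')[:4]])
c=np.array([.457,-.227,.026]); a=np.radians(7.5); 
print([np.round(proj(f,c+np.array([np.cos(a)*sx*.048-np.sin(a)*sy*.028,np.sin(a)*sx*.048+np.cos(a)*sy*.028,0])),0) for sx,sy in((1,1),(1,-1),(-1,-1),(-1,1))])
```

```text
[ 0.45703519 -0.22870304  0.18900389] [ 3.14145675e+00 -2.15623872e-03 -3.01453665e+00] [ 0.26  0.35  0.12  1.91 -0.05  0.89  2.1 ]
[(0.83, [0.593, -0.232, 0.027]), (0.71, [0.454, -0.229, 0.03]), (0.71, [0.452, -0.37, 0.022]), (0.22, [0.43, 0.237, 0.007])]
[array([341., 215.]), array([293., 215.]), array([291., 134.]), array([342., 133.])]
```

View pics/w8.png

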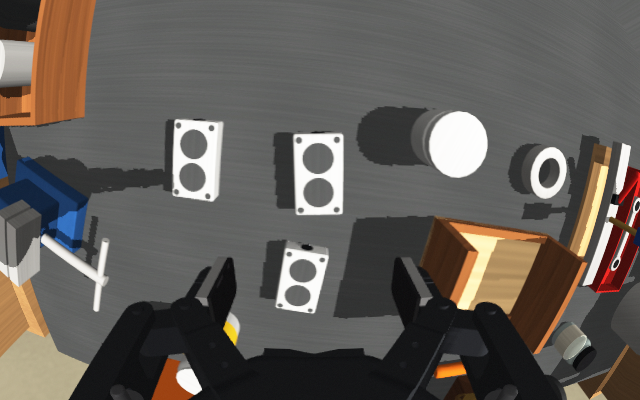

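The wrist view shows pump P2 centred at (318.5,174.5) and aligned with the fingers, within 2 px of the projection. I'll descend and heft it.

Call:
apply_moves(
  claw=[0.08, 0.08, 0.08, 0.08, 0.08, 0.08, 0.08, 0.08, 0.08, 0.08, 0.03, 0.03, 0.03, 0.03, 0.03],
  xyz=[
    [0, 0.003, 0.04],
    [0, 0, 0.04],
    [0, 0, 0.04],
    [0, 0, 0.03],
    [0, 0, 0.025],
    [0, 0, 0.02],
    [0, 0, 0.012],
    [0, 0, 0.008],
    [0, 0, 0.004],
    [0, 0, 0],
    [0, 0, 0],
    [0, 0, 0],
    [0, 0, 0],
    [0, 0, 0],
    [0, 0, 0],
  ],
  twist=[
    [0, 0, 0],
    [0, 0, 0],
    [0, 0, 0],
    [0, 0, 0],
    [0, 0, 0],
    [0, 0, 0],
    [0, 0, 0],
    [0, 0, 0],
    [0, 0, 0],
    [0, 0, 0],
    [0, 0, 0],
    [0, 0, 0],
    [0, 0, 0],
    [0, 0, 0],
    [0, 0, 0],
  ],
  force=70,
)

```text
clock: 17.75
position: [0.4585, -0.224, -0.0276]
tool_rot: [-3.141, 0.002, -3.011]
force: [-2.2, -0.5, 16.0]
grip_width: 0.0546
finger_force: 71.9
```

Call:
apply_moves(
  claw=[0.03, 0.03, 0.03, 0.03, 0.03, 0.03, 0.03],
  xyz=[
    [0, 0, -0.01],
    [0, 0, -0.02],
    [0, 0, -0.02],
    [0, 0, 0],
    [0, 0, 0],
    [0, 0, 0],
    [0, 0, 0],
  ],
  twist=[
    [0, 0, 0],
    [0, 0, 0],
    [0, 0, 0],
    [0, 0, 0],
    [0, 0, 0],
    [0, 0, 0],
    [0, 0, 0],
  ],
)

```text
clock: 18.45
position: [0.4574, -0.2232, 0.0205]
tool_rot: [3.141, -0.001, -3.01]
force: [-0.3, -0.4, -3.4]
grip_width: 0.0544
finger_force: 77.1
```

```bash
cat >> h.py <<'E'
def heft(n=6):
    z=[]
    for i in range(n): cam('wrist'); o=bot.observe(); z.append(o['force'])
    print('mean F',np.mean(z,0).round(2),'std',np.std(z,0).round(2),o['position'].round(4),o['tool_rot'].round(3),round(float(o['grip_width']),4))
E
python3 -c "
from h import *
heft()"
```

```text
mean F [ 0.23  0.01 -4.39] std [0.48 0.52 0.52] [ 0.4577 -0.2234  0.021 ] [ 3.141 -0.    -3.01 ] 0.0542
```

Call:
apply_moves(
  claw=[0.03, 0.03, 0.03, 0.03, 0.08, 0.08, 0.08, 0.08, 0.08, 0.08, 0.08, 0.08],
  xyz=[
    [0, 0, 0.02],
    [0, 0, 0.02],
    [0, 0, 0.006],
    [0, 0, 0],
    [0, 0, 0],
    [0, 0, 0],
    [0, 0, 0],
    [0, 0, -0.02],
    [0, 0, -0.04],
    [0, 0, -0.04],
    [0, 0, -0.04],
    [0, 0, 0],
  ],
  twist=[
    [0, 0, 0],
    [0, 0, 0],
    [0, 0, 0],
    [0, 0, 0],
    [0, 0, 0],
    [0, 0, 0],
    [0, 0, 0],
    [0, 0, 0],
    [0, 0, 0],
    [0, 0, 0.064],
    [0, 0, 0.064],
    [0, 0, 0.064],
  ],
)

```text
clock: 19.95
position: [0.4602, -0.2245, 0.1203]
tool_rot: [-3.14, 0.008, 3.078]
force: [0.2, -0.3, -1.9]
grip_width: 0.08
finger_force: 0.0
```

Run:
```python
from h import *
heft(3)
f=cam('wrist'); white=((lambda h:(h[:,:,1]<40)&(h[:,:,2]>150))(cv2.cvtColor(f['img'],cv2.COLOR_RGB2HSV))).astype(np.uint8)
white=cv2.morphologyEx(white,cv2.MORPH_CLOSE,np.ones((5,5)))
c,_=cv2.findContours(white,cv2.RETR_EXTERNAL,cv2.CHAIN_APPROX_NONE)
for k in c:
    if cv2.contourArea(k)<1000: continue
    w=np.array([atz(f,u,v,.026)[:2] for u,v in k[:,0]],np.float32); r=cv2.minAreaRect(w)
    if max(r[1])>.13: continue
    b=cv2.boxPoints(r); L=max([b[1]-b[0],b[2]-b[1]],key=np.linalg.norm); print(np.round(r[0],3),np.round(r[1],3),np.degrees(np.arctan2(L[1],L[0])).round(1)%180)
print([(round(d['score'],2),np.round(d['position'],3).tolist()) for d in bot.find_in('wrist','pump_a')[:4]])
delta(.603,-.231,.1,np.pi/2+np.radians(90+176.5))
```

```text
mean F [ 0.33 -0.18 -0.28] std [0.47 0.06 0.66] [ 0.458  -0.2233  0.1156] [-3.141e+00  1.000e-03  3.082e+00] 0.0802
[ 0.595 -0.23 ] [0.055 0.106] 176.2
[ 0.453 -0.37 ] [0.064 0.095] 179.2
[ 0.455 -0.222] [0.095 0.055] 7.5
[0.405 0.095] [0.073 0.073] 5.5
[ 0.396 -0.061] [0.083 0.083] 179.0
[(0.85, [0.586, -0.229, 0.032]), (0.64, [0.45, -0.368, 0.025]), (0.56, [0.452, -0.226, 0.028])]
t 20.2 shift now [-0.1458  0.0008  0.0145] twist z 0.0022 shift after twist [-0.1458  0.0011  0.0147] q [ 0.22  0.46  0.16  1.98 -0.11  0.71  1.95]
```

Call:
apply_moves(
  claw=[0.08, 0.08, 0.08, 0.08, 0.08, 0.08, 0.08, 0.08, 0.08, 0.08, 0.08, 0.03, 0.03, 0.03, 0.03, 0.03],
  xyz=[
    [-0.036, 0, 0],
    [-0.036, 0, 0],
    [-0.036, 0, 0],
    [-0.036, 0.001, 0],
    [0, 0, 0.03],
    [0, 0, 0.03],
    [0, 0, 0.03],
    [0, 0, 0.025],
    [0, 0, 0.015],
    [0, 0, 0.008],
    [0, 0, 0],
    [0, 0, 0],
    [0, 0, 0],
    [0, 0, 0],
    [0, 0, 0],
    [0, 0, 0],
  ],
  twist=[
    [0, 0, 0],
    [0, 0, 0],
    [0, 0, 0],
    [0, 0, 0],
    [0, 0, 0],
    [0, 0, 0],
    [0, 0, 0],
    [0, 0, 0],
    [0, 0, 0],
    [0, 0, 0],
    [0, 0, 0],
    [0, 0, 0],
    [0, 0, 0],
    [0, 0, 0],
    [0, 0, 0],
    [0, 0, 0],
  ],
)

```text
clock: 21.8
position: [0.6024, -0.2318, -0.021]
tool_rot: [-3.141, 0.002, 3.081]
force: [-2.8, 0.3, 10.3]
grip_width: 0.0538
finger_force: 72.9
```

Call:
apply_moves(
  claw=[0.03, 0.03, 0.03, 0.03, 0.03, 0.03, 0.03],
  xyz=[
    [0, 0, -0.01],
    [0, 0, -0.02],
    [0, 0, -0.02],
    [0, 0, 0],
    [0, 0, 0],
    [0, 0, 0],
    [0, 0, 0],
  ],
  twist=[
    [0, 0, 0],
    [0, 0, 0],
    [0, 0, 0],
    [0, 0, 0],
    [0, 0, 0],
    [0, 0, 0],
    [0, 0, 0],
  ],
)

```text
clock: 22.5
position: [0.601, -0.231, 0.0262]
tool_rot: [3.141, -0.002, 3.081]
force: [-0.4, 1.4, -9.0]
grip_width: 0.0532
finger_force: 78.0
```

```bash
python3 -c "
from h import *
heft(7)"
```

```text
mean F [ 0.07 -0.07 -9.32] std [0.66 0.59 0.5 ] [ 0.6016 -0.2312  0.0271] [ 3.142 -0.     3.081] 0.0536
```

Call:
apply_moves(
  claw=[0.03, 0.03, 0.03, 0.03, 0.03, 0.03, 0.03, 0.03, 0.03, 0.03, 0.03, 0.03, 0.03],
  xyz=[
    [0, 0, -0.03],
    [0, 0, -0.04],
    [0, 0, -0.03],
    [0.0039, 0.0338, 0],
    [0.0039, 0.0338, 0],
    [0.0039, 0.0338, 0],
    [0.0039, 0.0338, 0],
    [0.0039, 0.0338, 0],
    [0.0039, 0.0338, 0],
    [0.0039, 0.0338, 0],
    [0.0039, 0.0338, 0],
    [0, 0, 0],
    [0, 0, 0],
  ],
  twist=[
    [0, 0, 0],
    [0, 0, -0.03],
    [0, 0, 0],
    [0, 0, 0],
    [0, 0, 0],
    [0, 0, 0],
    [0, 0, 0],
    [0, 0, 0],
    [0, 0, 0],
    [0, 0, 0],
    [0, 0, 0],
    [0, 0, 0],
    [0, 0, 0],
  ],
)

```text
clock: 24.15
position: [0.5787, 0.0408, 0.1273]
tool_rot: [3.142, 0.0, 3.113]
force: [0.1, -0.9, -9.1]
grip_width: 0.0537
finger_force: 79.7
```

Run:
```python
from h import *
f=cam('wrist'); save(f,'w9.png'); delta(.579,.04,-.009,3.11)
print(proj(f,(.579,.04,.01)),[np.round(proj(f,p)) for p in ((.664,.149,.105),(.502,.152,.105))])
```

```text
t 24.2 shift now [-0.0002  0.0003  0.1363] twist z 0.001 shift after twist [-0.0002  0.0003  0.1363] q [-0.28  0.54  0.15  1.79 -0.1   0.82  1.46]
(np.float64(311.6762556103167), np.float64(185.3498355105781)) [array([440., 307.]), array([468., 112.])]
```

View pics/w9.png

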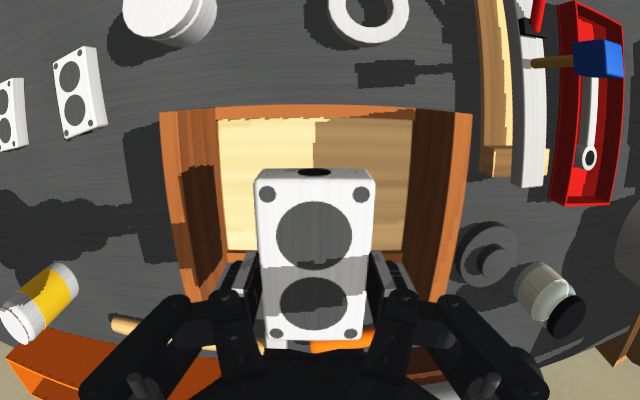

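The wrist view shows the pump held level, centred over the empty crate; the spanner lies in the tray at (590,120). I'll lower it.

Call:
apply_moves(
  claw=[0.03, 0.03, 0.03, 0.03, 0.03, 0.03, 0.03, 0.03, 0.08, 0.08, 0.08, 0.08, 0.08, 0.08, 0.08, 0.08],
  xyz=[
    [0, 0, 0.03],
    [0, 0, 0.03],
    [0, 0, 0.03],
    [0, 0, 0.02],
    [0, 0, 0.015],
    [0, 0, 0.008],
    [0, 0, 0.004],
    [0, 0, 0],
    [0, 0, 0],
    [0, 0, 0],
    [0, 0, 0],
    [0, 0, -0.02],
    [0, 0, -0.04],
    [0, 0, -0.05],
    [0, 0, -0.05],
    [0, 0, 0],
  ],
  twist=[
    [0, 0, 0],
    [0, 0, 0],
    [0, 0, 0],
    [0, 0, 0],
    [0, 0, 0],
    [0, 0, 0],
    [0, 0, 0],
    [0, 0, 0],
    [0, 0, 0],
    [0, 0, 0],
    [0, 0, 0],
    [0, 0, 0],
    [0, 0, 0],
    [0, 0, 0],
    [0, 0, 0],
    [0, 0, 0],
  ],
)

```text
clock: 25.8
position: [0.5822, 0.0402, 0.1571]
tool_rot: [3.14, 0.01, 3.11]
force: [0.2, -1.0, -1.2]
grip_width: 0.0798
finger_force: 0.0
```

```bash
cat >> h.py <<'E'
def pumps(z=.026):
    f=cam('wrist'); h=cv2.cvtColor(f['img'],cv2.COLOR_RGB2HSV); w=((h[:,:,1]<40)&(h[:,:,2]>140)).astype(np.uint8)
    w=cv2.morphologyEx(w,cv2.MORPH_CLOSE,np.ones((5,5)))
    for k in cv2.findContours(w,cv2.RETR_EXTERNAL,cv2.CHAIN_APPROX_NONE)[0]:
        if cv2.contourArea(k)<600: continue
        p=np.array([atz(f,u,v,z)[:2] for u,v in k[:,0]],np.float32); r=cv2.minAreaRect(p)
        if max(r[1])>.13: continue
        b=cv2.boxPoints(r); L=max([b[1]-b[0],b[2]-b[1]],key=np.linalg.norm); print(np.round(r[0],3),np.round(r[1],3),np.degrees(np.arctan2(L[1],L[0])).round(1)%180)
    print([(round(d['score'],2),np.round(d['position'],3).tolist()) for d in bot.find_in('wrist','pump_a')[:4]])
    return f
E
python3 - <<'E'
from h import *
print(bot.observe()['position'],bot.observe()['tool_rot']); pumps(.036)
delta(.457,-.373,.15,np.pi/2+np.radians(90+178))
E
```

```text
[0.58215811 0.04016188 0.15705704] [3.13958445 0.00988372 3.11022796]
[ 0.769 -0.008] [0.025 0.08 ] 175.7
[0.578 0.041] [0.054 0.094] 178.1
[ 0.457 -0.347] [0.08  0.092] 179.2
[0.498 0.374] [0.114 0.03 ] 4.4
[0.512 0.274] [0.128 0.033] 4.0
[ 0.457 -0.205] [0.093 0.068] 7.6
[0.421 0.096] [0.045 0.072] 92.4
[ 0.402 -0.091] [0.103 0.041] 77.5
[(0.71, [0.455, -0.358, 0.024]), (0.69, [0.575, 0.041, 0.04]), (0.59, [0.459, -0.212, 0.028]), (0.46, [0.575, 0.046, 0.016])]
t 25.9 shift now [ 0.1098 -0.4168  0.0012] twist z 0.0042 shift after twist [ 0.1081 -0.4173  0.0019] q [-0.28  0.51  0.16  1.77 -0.1   0.87  1.46]
```

Call:
apply_moves(
  claw=[0.08, 0.08, 0.08, 0.08, 0.08, 0.08, 0.08, 0.08, 0.08, 0.08, 0.08, 0.08],
  xyz=[
    [0.0099, -0.0379, 0],
    [0.0099, -0.0379, 0],
    [0.0099, -0.0379, 0],
    [0.0099, -0.0379, 0],
    [0.0099, -0.0379, 0],
    [0.0099, -0.0379, 0],
    [0.0099, -0.0379, 0],
    [0.0099, -0.0379, 0],
    [0.0099, -0.0379, 0],
    [0.0099, -0.0379, 0],
    [0.0099, -0.0379, 0],
    [0, 0, 0],
  ],
  twist=[
    [0, 0, 0],
    [0, 0, 0],
    [0, 0, 0],
    [0, 0, 0],
    [0, 0, 0],
    [0, 0, 0],
    [0, 0, 0],
    [0, 0, 0],
    [0, 0, 0],
    [0, 0, 0],
    [0, 0, 0],
    [0, 0, 0],
  ],
)

```text
clock: 27.1
position: [0.4538, -0.3783, 0.1492]
tool_rot: [-3.14, -0.002, 3.105]
force: [-0.0, 1.1, 1.4]
grip_width: 0.0803
finger_force: 0.0
```

Run:
```python
from h import *
pumps(.026); delta(.455,-.373,-.022,np.pi/2+np.radians(90+178.5))
```

```text
[ 0.456 -0.222] [0.097 0.056] 7.5
[ 0.455 -0.375] [0.056 0.098] 179.4
[0.406 0.096] [0.075 0.074] 52.7
[ 0.392 -0.045] [0.099 0.083] 48.9
[(0.88, [0.451, -0.377, 0.025]), (0.72, [0.451, -0.232, 0.026]), (0.58, [0.569, 0.057, 0.038])]
t 27.2 shift now [0.0009 0.0005 0.1711] twist z -0.0064 shift after twist [0.0012 0.0006 0.1711] q [ 0.44  0.53  0.2   1.75 -0.13  0.88  2.24]
```

Call:
apply_moves(
  claw=[0.08, 0.08, 0.08, 0.08, 0.08, 0.08, 0.08, 0.08, 0.03, 0.03, 0.03, 0.03, 0.03, 0.03, 0.03, 0.03, 0.03, 0.03, 0.03],
  xyz=[
    [0, 0, 0.035],
    [0, -0.001, 0.035],
    [0, 0, 0.035],
    [0, 0, 0.03],
    [0, 0, 0.02],
    [0, 0, 0.012],
    [0, 0, 0.004],
    [0, 0, 0],
    [0, 0, 0],
    [0, 0, 0],
    [0, 0, 0],
    [0, 0, 0],
    [0, 0, 0],
    [0, 0, -0.01],
    [0, 0, -0.02],
    [0, 0, -0.02],
    [0, 0, 0],
    [0, 0, 0],
    [0, 0, 0],
  ],
  twist=[
    [0, 0, -0.012],
    [0, 0, 0],
    [0, 0, 0],
    [0, 0, 0],
    [0, 0, 0],
    [0, 0, 0],
    [0, 0, 0],
    [0, 0, 0],
    [0, 0, 0],
    [0, 0, 0],
    [0, 0, 0],
    [0, 0, 0],
    [0, 0, 0],
    [0, 0, 0],
    [0, 0, 0],
    [0, 0, 0],
    [0, 0, 0],
    [0, 0, 0],
    [0, 0, 0],
  ],
)

```text
clock: 29.1
position: [0.4567, -0.3738, 0.0284]
tool_rot: [3.141, -0.001, 3.123]
force: [0.2, 0.3, -6.8]
grip_width: 0.0534
finger_force: 76.2
```

Run:
```python
from h import *
heft(8); delta(.579,.041,.15,3.11)
```

```text
mean F [ 0.09 -0.13 -6.08] std [0.38 0.51 0.52] [ 0.457  -0.3743  0.029 ] [ 3.141 -0.     3.123] 0.0534
t 29.5 shift now [-0.1141  0.4175 -0.121 ] twist z 0.0128 shift after twist [-0.1088  0.4189 -0.121 ] q [ 0.48  0.7   0.16  1.82 -0.17  0.64  2.29]
```

Call:
apply_moves(
  claw=[0.03, 0.03, 0.03, 0.03, 0.03, 0.03, 0.03, 0.03, 0.03, 0.03, 0.03, 0.03, 0.03, 0.03, 0.03, 0.03, 0.03, 0.03],
  xyz=[
    [0, 0, -0.03],
    [0, 0, -0.04],
    [0, 0, -0.03],
    [0, 0, -0.02],
    [-0.0091, 0.0349, 0],
    [-0.0091, 0.0349, 0],
    [-0.0091, 0.0349, 0],
    [-0.0091, 0.0349, 0],
    [-0.0091, 0.0349, 0],
    [-0.0091, 0.0349, 0],
    [-0.0091, 0.0349, 0],
    [-0.0091, 0.0349, 0],
    [-0.0091, 0.0349, 0],
    [-0.0091, 0.0349, 0],
    [-0.0091, 0.0349, 0],
    [-0.0091, 0.0349, 0],
    [0, 0, 0],
    [0, 0, 0],
  ],
  twist=[
    [0, 0, 0],
    [0, 0, 0.013],
    [0, 0, 0],
    [0, 0, 0],
    [0, 0, 0],
    [0, 0, 0],
    [0, 0, 0],
    [0, 0, 0],
    [0, 0, 0],
    [0, 0, 0],
    [0, 0, 0],
    [0, 0, 0],
    [0, 0, 0],
    [0, 0, 0],
    [0, 0, 0],
    [0, 0, 0],
    [0, 0, 0],
    [0, 0, 0],
  ],
)

```text
clock: 31.3
position: [0.5794, 0.0415, 0.1489]
tool_rot: [-3.141, -0.0, 3.111]
force: [-0.4, -1.1, -5.7]
grip_width: 0.0531
finger_force: 77.7
```

Run:
```python
from h import *
delta(.579,.041,.016,3.11)
```

```text
t 31.3 shift now [ 0.0003 -0.0004  0.1329] twist z 0.0015 shift after twist [ 0.0004 -0.0005  0.1329] q [-0.29  0.51  0.16  1.77 -0.1   0.87  1.46]
```

Call:
apply_moves(
  claw=[0.03, 0.03, 0.03, 0.03, 0.03, 0.03, 0.03, 0.03, 0.08, 0.08, 0.08, 0.08, 0.08, 0.08, 0.08, 0.08],
  xyz=[
    [0, 0, 0.03],
    [0, 0, 0.03],
    [0, 0, 0.03],
    [0, 0, 0.02],
    [0, 0, 0.012],
    [0, 0, 0.007],
    [0, 0, 0.004],
    [0, 0, 0],
    [0, 0, 0],
    [0, 0, 0],
    [0, 0, 0],
    [0, 0, -0.02],
    [0, 0, -0.04],
    [0, 0, -0.04],
    [0, 0, -0.04],
    [0, 0, 0],
  ],
  twist=[
    [0, 0, 0],
    [0, 0, 0],
    [0, 0, 0],
    [0, 0, 0],
    [0, 0, 0],
    [0, 0, 0],
    [0, 0, 0],
    [0, 0, 0],
    [0, 0, 0],
    [0, 0, 0],
    [0, 0, 0],
    [0, 0, 0],
    [0, 0, 0],
    [0, 0, 0],
    [0, 0, 0],
    [0, 0, 0],
  ],
)

```text
clock: 32.9
position: [0.5822, 0.041, 0.1615]
tool_rot: [3.14, 0.008, 3.109]
force: [-0.6, 0.1, -0.2]
grip_width: 0.0795
finger_force: 0.0
```

Run:
```python
from h import *
pumps(.062); pumps(.026); delta(.457,-.2235,.15,np.pi/2+np.radians(97.5)); f=cam('side'); save(f,'s10.png')
```

```text
[ 0.748 -0.004] [0.023 0.076] 176.2
[0.576 0.042] [0.055 0.096] 178.5
[0.499 0.347] [0.105 0.028] 4.0
[ 0.46  -0.184] [0.085 0.063] 7.6
[0.427 0.092] [0.042 0.066] 92.2
[ 0.41  -0.079] [0.094 0.04 ] 77.5
[(0.8, [0.456, -0.212, 0.028]), (0.75, [0.574, 0.042, 0.06]), (0.51, [0.529, 0.037, 0.026]), (0.48, [0.422, 0.098, 0.024])]
[ 0.776 -0.01 ] [0.027 0.077] 175.7
[0.587 0.041] [0.063 0.109] 178.6
[0.499 0.386] [0.119 0.031] 4.1
[ 0.455 -0.214] [0.096 0.071] 7.4
[0.417 0.098] [0.051 0.074] 92.3
[ 0.397 -0.095] [0.107 0.047] 77.4
[(0.7, [0.447, 0.247, 0.146]), (0.67, [0.57, 0.042, 0.06]), (0.65, [0.532, 0.032, 0.024]), (0.57, [0.457, -0.212, 0.029])]
t 33.1 shift now [ 0.1137 -0.2681  0.0057] twist z -0.1626 shift after twist [ 0.1556 -0.2461  0.0056] q [-0.29  0.5   0.17  1.77 -0.1   0.88  1.46]
```

Call:
apply_moves(
  claw=[0.08, 0.08, 0.08, 0.08, 0.08, 0.08, 0.08, 0.08, 0.08, 0.08],
  xyz=[
    [0, 0, 0],
    [0, 0, 0],
    [0.0222, -0.0352, 0],
    [0.0222, -0.0352, 0],
    [0.0222, -0.0352, 0],
    [0.0222, -0.0352, 0],
    [0.0222, -0.0352, 0],
    [0.0222, -0.0352, 0],
    [0.0222, -0.0352, 0],
    [0, 0, 0],
  ],
  twist=[
    [0, 0, -0.081],
    [0, 0, -0.081],
    [0, 0, 0],
    [0, 0, 0],
    [0, 0, 0],
    [0, 0, 0],
    [0, 0, 0],
    [0, 0, 0],
    [0, 0, 0],
    [0, 0, 0],
  ],
)

```text
clock: 34.15
position: [0.4543, -0.2285, 0.1556]
tool_rot: [-3.141, -0.002, -3.018]
force: [0.8, 0.9, 0.5]
grip_width: 0.0799
finger_force: 0.0
```

Run:
```python
from h import *
pumps(.026); delta(.457,-.2235,-.022,np.pi/2+np.radians(97.5))
```

```text
[0.406 0.096] [0.076 0.074] 23.0
[ 0.455 -0.222] [0.097 0.056] 7.6
[ 0.395 -0.062] [0.086 0.083] 25.5
[(0.78, [0.45, -0.227, 0.027]), (0.65, [0.552, 0.038, 0.059]), (0.64, [0.533, 0.017, 0.035])]
t 34.25 shift now [-0.0005  0.0005  0.1775] twist z -0.0027 shift after twist [-0.0003  0.0006  0.1775] q [ 0.21  0.4   0.17  1.95 -0.09  0.8   2.13]
```

Pump P2 has not been disturbed, so I can grasp it.

Call:
apply_moves(
  claw=[0.08, 0.08, 0.08, 0.08, 0.08, 0.08, 0.08, 0.08, 0.03, 0.03, 0.03, 0.03, 0.03, 0.03, 0.03, 0.03, 0.03, 0.03, 0.03],
  xyz=[
    [0, 0.001, 0.04],
    [0, 0, 0.04],
    [0, 0, 0.035],
    [0, 0, 0.03],
    [0, 0, 0.018],
    [0, 0, 0.01],
    [0, 0, 0.004],
    [0, 0, 0],
    [0, 0, 0],
    [0, 0, 0],
    [0, 0, 0],
    [0, 0, 0],
    [0, 0, 0],
    [0, 0, -0.02],
    [0, 0, -0.04],
    [0, 0, -0.04],
    [0, 0, -0.04],
    [0, 0, -0.03],
    [0, 0, 0],
  ],
  twist=[
    [0, 0, 0],
    [0, 0, 0],
    [0, 0, 0],
    [0, 0, 0],
    [0, 0, 0],
    [0, 0, 0],
    [0, 0, 0],
    [0, 0, 0],
    [0, 0, 0],
    [0, 0, 0],
    [0, 0, 0],
    [0, 0, 0],
    [0, 0, 0],
    [0, 0, 0],
    [0, 0, 0],
    [0, 0, 0],
    [0, 0, 0],
    [0, 0, 0],
    [0, 0, 0],
  ],
)

```text
clock: 36.15
position: [0.4591, -0.2234, 0.1533]
tool_rot: [-3.139, 0.006, -3.012]
force: [0.3, 0.2, -3.9]
grip_width: 0.053
finger_force: 77.2
```

Run:
```python
from h import *
heft(3); delta(.579,.041,.15,3.11)
```

```text
mean F [ 0.1   0.32 -5.09] std [0.61 0.34 0.27] [ 0.4569 -0.2224  0.1487] [ 3.141 -0.    -3.011] 0.0531
t 36.3 shift now [-0.1553  0.2452 -0.0013] twist z 0.162 shift after twist [-0.1137  0.2671 -0.0013] q [ 0.2   0.4   0.18  1.96 -0.1   0.79  2.13]
```

Call:
apply_moves(
  claw=[0.03, 0.03, 0.03, 0.03, 0.03, 0.03, 0.03, 0.03, 0.03, 0.03, 0.03],
  xyz=[
    [0, 0, 0],
    [0, 0, 0],
    [-0.0142, 0.0334, 0],
    [-0.0142, 0.0334, 0],
    [-0.0142, 0.0334, 0],
    [-0.0142, 0.0334, 0],
    [-0.0142, 0.0334, 0],
    [-0.0142, 0.0334, 0],
    [-0.0142, 0.0334, 0],
    [-0.0142, 0.0334, 0],
    [0, 0, 0],
  ],
  twist=[
    [0, 0, 0.081],
    [0, 0, 0.081],
    [0, 0, 0],
    [0, 0, 0],
    [0, 0, 0],
    [0, 0, 0],
    [0, 0, 0],
    [0, 0, 0],
    [0, 0, 0],
    [0, 0, 0],
    [0, 0, 0],
  ],
)

```text
clock: 37.4
position: [0.5798, 0.0462, 0.1471]
tool_rot: [3.14, -0.002, 3.116]
force: [-0.5, -0.2, -4.7]
grip_width: 0.0531
finger_force: 77.2
```

Run:
```python
from h import *
heft(4); delta(.579,.041,.042,3.11)
```

```text
mean F [-0.15 -0.76 -4.72] std [0.73 0.35 0.95] [0.5785 0.0397 0.1481] [-3.141e+00 -2.000e-03  3.109e+00] 0.0529
t 37.6 shift now [-0.0006  0.0014  0.1061] twist z -0.0011 shift after twist [-0.0004  0.0013  0.1061] q [-0.3   0.51  0.18  1.77 -0.11  0.87  1.47]
```

Call:
apply_moves(
  claw=[0.03, 0.03, 0.03, 0.03, 0.03, 0.03, 0.03, 0.08, 0.08, 0.08, 0.08, 0.08, 0.08, 0.08, 0.08, 0.08],
  xyz=[
    [0, 0.001, 0.03],
    [0, 0, 0.03],
    [0, 0, 0.02],
    [0, 0, 0.012],
    [0, 0, 0.009],
    [0, 0, 0.005],
    [0, 0, 0],
    [0, 0, 0],
    [0, 0, 0],
    [0, 0, 0],
    [0, 0, -0.02],
    [0, 0, -0.04],
    [0, 0, -0.05],
    [0, 0, -0.05],
    [0, 0, -0.03],
    [0, 0, 0],
  ],
  twist=[
    [0, 0, 0],
    [0, 0, 0],
    [0, 0, 0],
    [0, 0, 0],
    [0, 0, 0],
    [0, 0, 0],
    [0, 0, 0],
    [0, 0, 0],
    [0, 0, 0],
    [0, 0, 0],
    [0, 0, 0],
    [0, 0, 0],
    [0, 0, 0],
    [0, 0, 0],
    [0, 0, 0],
    [0, 0, 0],
  ],
)

```text
clock: 39.2
position: [0.5814, 0.0419, 0.238]
tool_rot: [3.14, 0.007, 3.11]
force: [0.6, -0.0, -0.9]
grip_width: 0.0802
finger_force: 0.0
```

Run:
```python
from h import *
pumps(.088)
f=cam('wrist'); h=cv2.cvtColor(f['img'],cv2.COLOR_RGB2HSV)
print([(round(d['score'],2),np.round(d['position'],3).tolist()) for q in('knob','gauge','lock_tip','spanner') for d in bot.find_in('wrist',q)[:2]])
delta(.449,.254,.2,np.pi/2+np.radians(4))
```

```text
[0.917 0.274] [0.073 0.073] 173.0
[ 0.744 -0.002] [0.021 0.083] 176.0
[ 0.73  -0.378] [0.067 0.125] 114.8
[0.575 0.037] [0.067 0.097] 178.1
[0.42  0.089] [0.062 0.063] 91.3
[ 0.405 -0.069] [0.083 0.058] 79.1
[(0.56, [0.575, 0.043, 0.092])]
[(0.94, [0.449, 0.25, 0.151]), (0.94, [0.454, 0.248, 0.047]), (0.77, [0.389, 0.249, 0.078]), (0.91, [0.489, 0.387, 0.025])]
t 39.55 shift now [0.1366 0.2081 0.0324] twist z 1.4691 shift after twist [ 0.2209 -0.1148  0.0322] q [-0.32  0.42  0.2   1.69 -0.09  1.05  1.45]
```

Call:
apply_moves(
  claw=[0.06, 0.06, 0.06, 0.06, 0.06, 0.06, 0.06, 0.06, 0.06, 0.06],
  xyz=[
    [0.017, 0.026, 0],
    [0.017, 0.026, 0],
    [0.017, 0.026, 0],
    [0.017, 0.026, 0],
    [0.017, 0.026, 0],
    [0.017, 0.026, 0],
    [0.017, 0.026, 0],
    [0.0176, 0.0261, 0],
    [0, 0, 0],
    [0, 0, 0],
  ],
  twist=[
    [0, 0, 0],
    [0, 0, 0],
    [0, 0, 0],
    [0, 0, 0],
    [0, 0, 0],
    [0, 0, 0],
    [0, 0, 0],
    [0, 0, 0],
    [0, 0, -0.1],
    [0, 0, 0],
  ],
)

```text
clock: 40.55
position: [0.449, 0.2546, 0.2327]
tool_rot: [-3.141, -0.001, -3.07]
force: [0.7, -1.0, -0.3]
grip_width: 0.0603
finger_force: 0.0
```

Run:
```python
from h import *
f=cam('wrist'); save(f,'w11.png'); h=cv2.cvtColor(f['img'],cv2.COLOR_RGB2HSV)
m=((h[:,:,0]>105)&(h[:,:,0]<125)&(h[:,:,1]>130)).astype(np.uint8); n,l,s,c=cv2.connectedComponentsWithStats(m)
for k in range(1,n):
    if s[k,4]>200: print(s[k],c[k],atz(f,*c[k],.159))
print(bot.observe()['position'],bot.observe()['tool_rot'])
print([(round(d['score'],2),np.round(d['position'],3).tolist()) for q in('knob','gauge','lock_tip') for d in bot.find_in('wrist',q)[:2]])
```

```text
[ 301  174   29   36 1000] [314.98  191.963] [0.44315663 0.2562079  0.159     ]
[0.44944401 0.25381575 0.23277671] [-3.14103114e+00 -6.11092567e-04 -3.07492702e+00]
[(0.67, [0.442, 0.259, 0.158]), (0.21, [0.697, 0.336, 0.052]), (0.63, [0.437, 0.258, 0.046]), (0.65, [0.697, 0.339, 0.05]), (0.61, [0.387, 0.254, 0.083])]
```

View pics/w11.png

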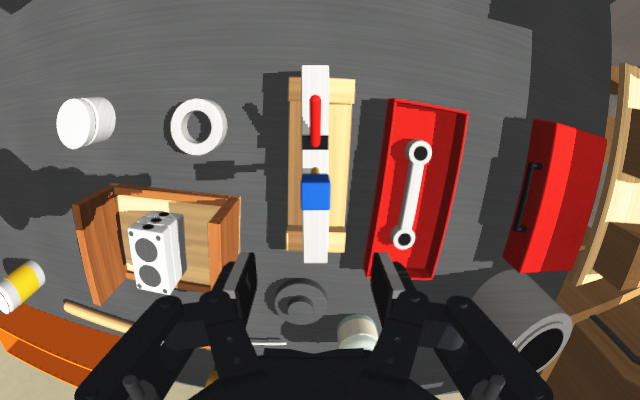

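The wrist view shows the knob's top face at about (315.5,196) with the beam vertical in the picture at column 315. The fingers line up apart from a 2 mm offset, so I'll correct that and descend.

Call:
apply_moves(
  claw=[0.06, 0.06, 0.06, 0.06, 0.06, 0.06, 0.06, 0.06, 0, 0, 0, 0, 0, 0],
  xyz=[
    [0.002, 0.0018, 0.03],
    [0, 0, 0.03],
    [0, 0, 0.03],
    [0, 0, 0.02],
    [0, 0, 0.015],
    [0, 0, 0.008],
    [0, 0, 0.003],
    [0, 0, 0],
    [0, 0, 0],
    [0, 0, 0],
    [0, 0, 0],
    [0, 0, 0],
    [0, 0, 0],
    [0, 0, 0],
  ],
  twist=[
    [0, 0, 0],
    [0, 0, 0],
    [0, 0, 0],
    [0, 0, 0],
    [0, 0, 0],
    [0, 0, 0],
    [0, 0, 0],
    [0, 0, 0],
    [0, 0, 0],
    [0, 0, 0],
    [0, 0, 0],
    [0, 0, 0],
    [0, 0, 0],
    [0, 0, 0],
  ],
  force=60,
)

```text
clock: 42.15
position: [0.4476, 0.256, 0.0974]
tool_rot: [3.141, 0.001, -3.073]
force: [1.6, 0.7, 1.7]
grip_width: 0.0249
finger_force: 61.2
```

Call:
apply_moves(
  claw=[0, 0, 0, 0, 0, 0, 0, 0, 0, 0],
  xyz=[
    [0, 0, -0.005],
    [0, 0, -0.01],
    [0, 0, -0.015],
    [0, 0, -0.025],
    [0, 0, -0.03],
    [0, 0, -0.025],
    [0, 0, -0.015],
    [0, 0, -0.005],
    [0, 0, 0],
    [0, 0, 0],
  ],
  twist=[
    [0, 0, 0],
    [0, 0, 0],
    [0, 0, 0],
    [0, 0, 0],
    [0, 0, 0],
    [0, 0, 0],
    [0, 0, 0],
    [0, 0, 0],
    [0, 0, 0],
    [0, 0, 0],
  ],
)

```text
clock: 43.15
position: [0.4469, 0.2554, 0.2265]
tool_rot: [-3.141, -0.001, -3.073]
force: [-0.3, 0.1, -4.4]
grip_width: 0.0245
finger_force: 61.2
```

Run:
```python
from h import *
heft(3); f=cam('side'); s=cv2.resize(f['img'][60:260,180:420],None,fx=3,fy=3); cv2.imwrite('pics/s12.png',s[:,:,::-1])
```

```text
mean F [-0.16 -0.61 -4.55] std [0.39 0.44 0.27] [0.447  0.2555 0.2264] [-3.141e+00 -1.000e-03 -3.073e+00] 0.0248
```

View pics/s12.png

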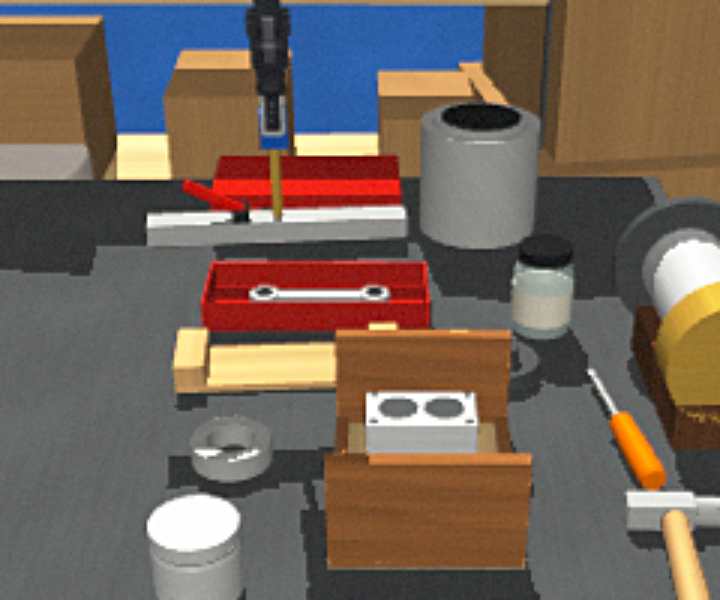

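The side crop shows the gauge hanging level from the knob, its rod mid-beam, and the pump pile flat in the crate. I'll turn it a quarter and carry it over.

Call:
apply_moves(
  claw=[0, 0, 0, 0, 0, 0, 0, 0, 0, 0, 0, 0, 0, 0, 0, 0, 0, 0, 0, 0],
  xyz=[
    [0, 0, 0],
    [0, 0, 0],
    [0, 0, 0],
    [0, 0, 0],
    [0, 0, 0],
    [0, 0, 0],
    [0, 0, 0],
    [0, 0, 0],
    [0, 0, 0],
    [0, 0, 0],
    [0, 0, 0],
    [0, 0, 0],
    [0, 0, 0],
    [-0.03, 0.02, 0],
    [-0.03, 0.02, 0],
    [-0.03, 0.02, 0],
    [-0.03, 0.02, 0],
    [-0.03, 0.02, 0],
    [-0.03, 0.02, 0],
    [-0.03, 0.019, 0],
  ],
  twist=[
    [0, 0, 0.1286],
    [0, 0, 0.1286],
    [0, 0, 0.1286],
    [0, 0, 0.1286],
    [0, 0, 0.1286],
    [0, 0, 0.1286],
    [0, 0, 0.1286],
    [0, 0, 0.1286],
    [0, 0, 0.1286],
    [0, 0, 0.1286],
    [0, 0, 0.1286],
    [0, 0, 0.1286],
    [0, 0, 0.1286],
    [0, 0, 0],
    [0, 0, 0],
    [0, 0, 0],
    [0, 0, 0],
    [0, 0, 0],
    [0, 0, 0],
    [0, 0, 0],
  ],
)

```text
clock: 45.35
position: [0.5799, 0.04, 0.2267]
tool_rot: [-3.141, 0.0, 1.538]
force: [1.2, 1.1, -4.5]
grip_width: 0.0248
finger_force: 61.2
```

Run:
```python
from h import *
heft(2); delta(.579,.04,.18,1.539)
f=cam('side'); print([(q,round(d['score'],2),np.round(d['position'],3).tolist()) for q in('knob','gauge','lock_tip','probe_tip','crate') for d in bot.find_in('side',q)[:2]])
```

```text
mean F [-0.23 -4.75 -5.66] std [0.04 4.77 0.61] [0.5808 0.0363 0.2268] [3.141e+00 3.000e-03 1.533e+00] 0.0251
t 45.45 shift now [ 0.0038 -0.002   0.0468] twist z -0.0064 shift after twist [ 0.0037 -0.0019  0.0468] q [-0.51  0.46  0.49  1.7  -0.24  1.04  0.02]
[('knob', 0.8, [0.582, 0.025, 0.259]), ('knob', 0.51, [0.409, 0.25, 0.005]), ('gauge', 0.82, [0.579, 0.027, 0.176]), ('probe_tip', 0.71, [0.581, 0.022, 0.255]), ('crate', 0.64, [0.572, -0.068, 0.063])]
```

Call:
apply_moves(
  claw=[0, 0, 0, 0, 0, 0, 0, 0, 0, 0],
  xyz=[
    [0, 0, 0],
    [0, 0, 0],
    [0, 0, 0.01],
    [0, 0, 0.01],
    [0, 0, 0.01],
    [0, 0, 0.01],
    [0, 0, 0.005],
    [0, 0, 0],
    [0, 0, 0],
    [0, 0, 0],
  ],
  twist=[
    [0, 0, 0],
    [0, 0, 0],
    [0, 0, 0],
    [0, 0, 0],
    [0, 0, 0],
    [0, 0, 0],
    [0, 0, 0],
    [0, 0, 0],
    [0, 0, 0],
    [0, 0, 0],
  ],
)

```text
clock: 46.75
position: [0.5796, 0.0413, 0.1826]
tool_rot: [3.141, -0.0, 1.538]
force: [-0.5, 0.0, -4.5]
grip_width: 0.0252
finger_force: 61.2
```

Run:
```python
from h import *
heft(2); delta(.579,.04,.17,1.539)
f=cam('wrist'); print([(q,round(d['score'],2),np.round(d['position'],3).tolist()) for q in('gauge','crate','pump_a','lock_tip','tray') for d in bot.find_in('wrist',q)[:2]])
h=cv2.cvtColor(f['img'],cv2.COLOR_RGB2HSV); m=((h[:,:,0]<6)|(h[:,:,0]>174))&(h[:,:,1]>150)&(h[:,:,2]>80)
n,l,s,c=cv2.connectedComponentsWithStats(m.astype(np.uint8))
for k in range(1,n):
    if s[k,4]>150: print(s[k],c[k],atz(f,*c[k],.15))
cv2.imwrite('pics/w13.png',f['img'][:,:,::-1])
print('expected board corners',[np.round(proj(f,p)) for p in ((.664,.149,.105),(.502,.152,.105),(.658,-.072,.105),(.493,-.067,.105))])
```

```text
mean F [-0.02  0.56 -4.24] std [0.31 0.27 0.26] [0.5796 0.0413 0.1826] [ 3.141 -0.     1.538] 0.0248
t 46.85 shift now [-0.0014 -0.0006  0.0126] twist z -0.0011 shift after twist [-0.0014 -0.0006  0.0126] q [-0.5   0.51  0.47  1.75 -0.27  0.95  0.04]
[('gauge', 0.67, [0.58, 0.055, 0.133]), ('crate', 0.69, [0.613, 0.08, 0.016]), ('pump_a', 0.8, [0.56, 0.045, 0.094]), ('pump_a', 0.54, [0.555, 0.069, 0.053]), ('lock_tip', 0.79, [0.579, 0.101, 0.163]), ('lock_tip', 0.21, [0.409, 0.1, 0.026])]
[ 305   92   18   83 1326] [313.3092006  132.10105581] [0.58206086 0.10317572 0.15      ]
expected board corners [array([410.,  73.]), array([216.,  76.]), array([392., 300.]), array([233., 300.])]
```

Call:
apply_moves(
  claw=[0, 0, 0, 0, 0, 0, 0],
  xyz=[
    [-0.001, 0, 0.004],
    [0, 0, 0.003],
    [0, 0, 0.002],
    [0, 0, 0.001],
    [0, 0, 0.001],
    [0, 0, 0],
    [0, 0, 0],
  ],
  twist=[
    [0, 0, 0],
    [0, 0, 0],
    [0, 0, 0],
    [0, 0, 0],
    [0, 0, 0],
    [0, 0, 0],
    [0, 0, 0],
  ],
)

```text
clock: 47.85
position: [0.5794, 0.0402, 0.1712]
tool_rot: [3.142, 0.0, 1.538]
force: [2.0, -1.7, -1.0]
grip_width: 0.0249
finger_force: 61.6
```

Call:
apply_moves(
  claw=[0, 0, 0, 0, 0, 0, 0, 0],
  xyz=[
    [0, 0, 0.002],
    [0, 0, 0.003],
    [0, 0, 0.003],
    [0, 0, 0.003],
    [0, 0, 0.002],
    [0, 0, 0.001],
    [0, 0, 0],
    [0, 0, 0],
  ],
  twist=[
    [0, 0, 0],
    [0, 0, 0],
    [0, 0, 0],
    [0, 0, 0],
    [0, 0, 0],
    [0, 0, 0],
    [0, 0, 0],
    [0, 0, 0],
  ],
)

```text
clock: 48.65
position: [0.5798, 0.0403, 0.1581]
tool_rot: [3.141, -0.001, 1.538]
force: [-2.7, -2.3, 17.9]
grip_width: 0.0246
finger_force: 64.2
```

```bash
python3 -c "
from h import *
heft(3)"
```

```text
mean F [-2.77 -2.08 18.27] std [0.27 0.4  0.09] [0.5798 0.0403 0.1582] [ 3.141e+00 -1.000e-03  1.538e+00] 0.0245
```

Run:
```python
from h import *
f=cam('side')
def blue(im,box):
    h=cv2.cvtColor(im,cv2.COLOR_RGB2HSV); m=((h[:,:,0]>100)&(h[:,:,0]<128)&(h[:,:,1]>120)).astype(np.uint8); k=np.zeros_like(m); x0,y0,x1,y1=box; k[y0:y1,x0:x1]=m[y0:y1,x0:x1]
    v,u=np.nonzero(k); return u.min(),u.max()+1,v.min(),v.max()+1,len(u)
print('start',blue(cv2.imread('pics/side0.png')[:,:,::-1],(262,130,285,160)))
def box(c,a,e=.013,z=.018):
    a=np.radians(a);P=np.array([proj(f,(c[0]+np.cos(a)*sx*e-np.sin(a)*sy*e,c[1]+np.sin(a)*sx*e+np.cos(a)*sy*e,c[2]+sz*z)) for sx in(1,-1) for sy in(1,-1) for sz in(1,-1)]); return P.min(0).round(1),P.max(0).round(1)
for r in (0,.005,.01): print('pred start rod',r,box((.447,.2555,.141-r),4))
print('now',blue(f['img'],(300,60,360,190)))
z=bot.observe()['position'][2]
for r in (0,.005,.01): print('pred now rod0',r,box((.579,.04,z+.0436-r),88))
# beam top face end nearest camera / fingers cover; lever
h=cv2.cvtColor(f['img'],cv2.COLOR_RGB2HSV)
w=((h[:,:,1]<40)&(h[:,:,2]>140)).astype(np.uint8); print('white rows col 325..',[ (u,np.nonzero(w[150:260,u])[0].min()+150,np.nonzero(w[150:260,u])[0].max()+150) for u in (318,322,326,330,334) if w[150:260,u].any()])
for zz in (.105,.11,.115): print(zz,[np.round(proj(f,(.579+.031*s-.0,.04-.125,zz+t)),1) for s in (0,) for t in (0,.022)], np.round(proj(f,(.579,.165,zz+.022)),1))
```

```text
start (np.int64(269), np.int64(278), np.int64(137), np.int64(151), 122)
pred start rod 0 (array([267.5, 134.6]), array([277.1, 149.8]))
pred start rod 0.005 (array([267.6, 136.2]), array([277.2, 151.4]))
pred start rod 0.01 (array([267.7, 137.8]), array([277.2, 152.9]))
now (np.int64(300), np.int64(350), np.int64(62), np.int64(177), 363)
pred now rod0 0 (array([315.6, 147.2]), array([326.6, 165.3]))
pred now rod0 0.005 (array([315.6, 149.1]), array([326.6, 167.1]))
pred now rod0 0.01 (array([315.6, 150.9]), array([326.5, 168.9]))
white rows col 325.. [(318, np.int64(168), np.int64(217)), (322, np.int64(189), np.int64(217)), (326, np.int64(168), np.int64(217)), (330, np.int64(191), np.int64(210)), (334, np.int64(191), np.int64(210))]
0.105 [array([323.2, 218. ]), array([323.3, 210.2])] [318.3 160. ]
0.11 [array([323.2, 216.3]), array([323.4, 208.4])] [318.3 158.4]
0.115 [array([323.2, 214.5]), array([323.4, 206.5])] [318.3 156.8]
```

Contact is confirmed: the start image shows the rod began about 5 mm down, and the beam's underside now fits z = 0.105. I'll ease the force and release.

Call:
apply_moves(
  claw=[0, 0, 0],
  xyz=[
    [0, 0, -0.0005],
    [0, 0, -0.0003],
    [0, 0, 0],
  ],
  twist=[
    [0, 0, 0],
    [0, 0, 0],
    [0, 0, 0],
  ],
)

```text
clock: 49.15
position: [0.5796, 0.0404, 0.1583]
tool_rot: [3.141, -0.0, 1.538]
force: [0.3, -1.7, 7.4]
grip_width: 0.0249
finger_force: 62.8
```

Call:
apply_moves(
  claw=[0.035, 0.06, 0.06, 0.06, 0.06, 0.06, 0.06, 0.06, 0.06],
  xyz=[
    [0, 0, 0],
    [0, 0, 0],
    [0, 0, 0],
    [0, 0, 0],
    [0, 0, -0.02],
    [0, 0, -0.03],
    [0, 0, -0.03],
    [0, 0, -0.02],
    [0, 0, 0],
  ],
  twist=[
    [0, 0, 0],
    [0, 0, 0],
    [0, 0, 0],
    [0, 0, 0],
    [0, 0, 0],
    [0, 0, 0],
    [0, 0, 0],
    [0, 0, 0],
    [0, 0, 0],
  ],
)

```text
clock: 50.05
position: [0.5805, 0.0403, 0.2605]
tool_rot: [3.138, -0.001, 1.538]
force: [-0.1, 0.0, 0.4]
grip_width: 0.0598
finger_force: 0.0
```

Run:
```python
from h import *
f=cam('wrist'); h=cv2.cvtColor(f['img'],cv2.COLOR_RGB2HSV)
for nm,m,z in (('red',((h[:,:,0]<6)|(h[:,:,0]>174))&(h[:,:,1]>150)&(h[:,:,2]>80),.15),('blue',(h[:,:,0]>105)&(h[:,:,0]<125)&(h[:,:,1]>130),.215)):
    n,l,s,c=cv2.connectedComponentsWithStats(m.astype(np.uint8))
    for k in range(1,n):
        if s[k,4]>150 and abs(c[k][0]-313)<40: print(nm,s[k],c[k].round(1),atz(f,*c[k],z))
        if nm=='red' and s[k,4]>150 and abs(c[k][0]-313)<40:
            v,u=np.nonzero(l==k); t=v<v.min()+5; print('tip',u[t].mean(),v[t].min(),atz(f,u[t].mean(),v[t].min()+3,.159))
g=cam('side'); print([(q,round(d['score'],2),np.round(d['position'],3).tolist()) for q in('gauge','knob') for d in bot.find_in('side',q)[:1]])
hs=cv2.cvtColor(g['img'],cv2.COLOR_RGB2HSV); m=((hs[:,:,0]>100)&(hs[:,:,0]<128)&(hs[:,:,1]>120))[140:185,305:340]; v,u=np.nonzero(m); print('knob px',u.min()+305,u.max()+306,v.min()+140,v.max()+141)
delta(.5815,.118,.2,None)
```

```text
red [306  95  12  61 677] [311.7 124.6] [0.58165494 0.10194953 0.15      ]
tip 311.74418604651163 95 [0.58260491 0.12673071 0.159     ]
blue [ 296  184   33   41 1304] [311.7 204.2] [0.57996401 0.04605994 0.215     ]
[('gauge', 0.83, [0.577, 0.022, 0.126]), ('knob', 0.6, [0.578, 0.028, 0.195])]
knob px 317 328 150 177
t 50.25 shift now [0.0777 0.0001 0.057 ] twist z -0.0 shift after twist [0.0777 0.0001 0.0571] q [-0.53  0.43  0.5   1.66 -0.22  1.11  0.01]
```

Call:
apply_moves(
  claw=[0, 0, 0, 0, 0, 0, 0, 0, 0, 0, 0],
  xyz=[
    [0.026, 0, 0],
    [0.026, 0.001, 0],
    [0.026, 0, 0],
    [0, 0, 0],
    [0, 0, 0.03],
    [0, 0, 0.03],
    [0, 0, 0.025],
    [0, 0, 0.02],
    [0, 0, 0.008],
    [0, 0, 0],
    [0, 0, 0],
  ],
  twist=[
    [0, 0, 0],
    [0, 0, 0],
    [0, 0, 0],
    [0, 0, 0],
    [0, 0, 0],
    [0, 0, 0],
    [0, 0, 0],
    [0, 0, 0],
    [0, 0, 0],
    [0, 0, 0],
    [0, 0, 0],
  ],
)

```text
clock: 51.35
position: [0.5833, 0.118, 0.1456]
tool_rot: [3.141, -0.0, 1.538]
force: [-0.9, 0.6, -0.1]
grip_width: -0.0002
finger_force: 0.0
```

Call:
apply_moves(
  claw=[0, 0, 0, 0, 0, 0, 0, 0, 0],
  xyz=[
    [0, -0.0015, 0.003],
    [0, 0, 0.003],
    [0, 0, 0.003],
    [0, 0, 0.003],
    [0, 0, 0.003],
    [0, 0, 0.003],
    [0, 0, 0.003],
    [0, 0, 0.003],
    [0, 0, 0],
  ],
  twist=[
    [0, 0, 0],
    [0, 0, 0],
    [0, 0, 0],
    [0, 0, 0],
    [0, 0, 0],
    [0, 0, 0],
    [0, 0, 0],
    [0, 0, 0],
    [0, 0, 0],
  ],
)

```text
clock: 52.25
position: [0.5812, 0.1182, 0.1206]
tool_rot: [-3.141, 0.0, 1.538]
force: [0.3, 0.7, -0.2]
grip_width: -0.0003
finger_force: 0.0
```

Call:
apply_moves(
  claw=[0, 0, 0, 0, 0, 0],
  xyz=[
    [0, 0, 0.002],
    [0, 0, 0.002],
    [0, 0, 0.002],
    [0, 0, 0.002],
    [0, 0, 0.001],
    [0, 0, 0],
  ],
  twist=[
    [0, 0, 0],
    [0, 0, 0],
    [0, 0, 0],
    [0, 0, 0],
    [0, 0, 0],
    [0, 0, 0],
  ],
)

```text
clock: 52.85
position: [0.5814, 0.1182, 0.1118]
tool_rot: [-3.141, 0.0, 1.538]
force: [-0.1, 0.8, -0.2]
grip_width: 0.0001
finger_force: 0.1
```

```bash
cat > lever.py <<'E'
from h import *
heft(2)
f=cam('wrist'); h=cv2.cvtColor(f['img'],cv2.COLOR_RGB2HSV); m=((h[:,:,0]<6)|(h[:,:,0]>174))&(h[:,:,1]>150)&(h[:,:,2]>80)
n,l,s,c=cv2.connectedComponentsWithStats(m.astype(np.uint8)); print([(s[k].tolist(),c[k].round(0).tolist()) for k in range(1,n) if s[k,4]>60 and abs(c[k][0]-313)<60])
a=np.array([.579,.040,.105]); d=np.array([.031,1,0])
for nm,y,z in(('hinge',.035,.028),('tip up',.083,.054),('tip flat',.090,.028)): print(nm,np.round(proj(f,a+d*y+[0,0,z])))
E
python3 lever.py
```

```text
mean F [0.39 0.17 0.8 ] std [0.23 0.43 0.17] [0.5814 0.1182 0.112 ] [-3.141  0.     1.538] 0.0
[([304, 229, 22, 20, 353], [315.0, 239.0])]
hinge [313. 310.]
tip up [312. 267.]
tip flat [313. 232.]
```

Call:
apply_moves(
  claw=[0, 0, 0, 0, 0],
  xyz=[
    [0, 0, 0.001],
    [0, 0, 0.001],
    [0, 0, 0.001],
    [0, 0, 0],
    [0, 0, 0],
  ],
  twist=[
    [0, 0, 0],
    [0, 0, 0],
    [0, 0, 0],
    [0, 0, 0],
    [0, 0, 0],
  ],
)

```text
clock: 53.5
position: [0.5814, 0.1182, 0.1089]
tool_rot: [-3.142, 0.0, 1.538]
force: [-0.1, 0.3, -0.2]
grip_width: 0.0002
finger_force: 0.1
```

```bash
python3 lever.py
```

```text
mean F [ 0.62  0.94 -0.36] std [0.44 0.26 1.13] [0.5814 0.1182 0.109 ] [-3.142  0.     1.538] -0.0003
[([304, 229, 22, 20, 371], [315.0, 239.0])]
hinge [313. 313.]
tip up [312. 270.]
tip flat [312. 234.]
```

Call:
apply_moves(
  claw=[0, 0, 0, 0, 0],
  xyz=[
    [0, 0, 0.001],
    [0, 0, 0.001],
    [0, 0, 0.001],
    [0, 0, 0],
    [0, 0, 0],
  ],
  twist=[
    [0, 0, 0],
    [0, 0, 0],
    [0, 0, 0],
    [0, 0, 0],
    [0, 0, 0],
  ],
)

```text
clock: 54.15
position: [0.5814, 0.1182, 0.1059]
tool_rot: [-3.141, 0.0, 1.538]
force: [0.3, -0.2, -0.4]
grip_width: 0.0002
finger_force: 0.0
```

```bash
python3 lever.py
```

```text
mean F [-0.22  0.22  0.05] std [0.22 0.28 0.18] [0.5814 0.1182 0.106 ] [-3.142  0.     1.538] -0.0001
[([304, 228, 22, 21, 383], [315.0, 239.0])]
hinge [313. 316.]
tip up [312. 273.]
tip flat [312. 237.]
```

Call:
apply_moves(
  claw=[0, 0, 0, 0, 0],
  xyz=[
    [0, 0, 0.001],
    [0, 0, 0.001],
    [0, 0, 0.001],
    [0, 0, 0.001],
    [0, 0, 0],
  ],
  twist=[
    [0, 0, 0],
    [0, 0, 0],
    [0, 0, 0],
    [0, 0, 0],
    [0, 0, 0],
  ],
)

```text
clock: 54.8
position: [0.5817, 0.1184, 0.1024]
tool_rot: [3.141, -0.0, 1.538]
force: [-1.5, 0.2, 9.9]
grip_width: 0.0002
finger_force: 4.8
```

```bash
python3 lever.py
```

```text
mean F [-2.36  1.31  8.54] std [0.02 0.31 0.53] [0.5817 0.1185 0.1024] [ 3.141 -0.     1.538] 0.0001
[([304, 228, 22, 21, 380], [314.0, 239.0])]
hinge [312. 320.]
tip up [312. 277.]
tip flat [312. 240.]
```

The lever has reached a hard stop (9 N), so it is flat. I'll withdraw and check.

Call:
apply_moves(
  claw=[0, 0, 0, 0, 0, 0, 0, 0, 0, 0],
  xyz=[
    [0, 0, -0.005],
    [0, 0, -0.02],
    [0, 0, -0.04],
    [0, 0, -0.05],
    [0, 0, -0.05],
    [-0.03, 0, 0],
    [-0.03, 0, 0],
    [-0.018, 0, 0],
    [0, 0, 0],
    [0, 0, 0],
  ],
  twist=[
    [0, 0, 0],
    [0, 0, 0],
    [0, 0, 0],
    [0, 0, 0],
    [0, 0, 0],
    [0, 0, 0],
    [0, 0, 0],
    [0, 0, 0],
    [0, 0, 0],
    [0, 0, 0],
  ],
)

```text
clock: 55.95
position: [0.5788, 0.0404, 0.2671]
tool_rot: [-3.142, -0.0, 1.537]
force: [0.1, 0.7, 1.0]
grip_width: -0.0001
finger_force: 0.0
```

Run:
```python
from h import *
f=cam('wrist'); h=cv2.cvtColor(f['img'],cv2.COLOR_RGB2HSV)
for nm,m,z in (('red',((h[:,:,0]<6)|(h[:,:,0]>174))&(h[:,:,1]>150)&(h[:,:,2]>80),.139),('blue',(h[:,:,0]>105)&(h[:,:,0]<125)&(h[:,:,1]>130),.215)):
    n,l,s,c=cv2.connectedComponentsWithStats(m.astype(np.uint8))
    for k in range(1,n):
        if s[k,4]>150 and abs(c[k][0]-313)<40:
            print(nm,s[k],c[k].round(1),atz(f,*c[k],z)); v,u=np.nonzero(l==k); print('far end',atz(f,u[v<v.min()+3].mean(),v.min(),z))
a=np.array([.579,.040,.105]); d=np.array([.031,1,0])
for nm,y,z in(('hinge',.035,.028),('tip up',.083,.054),('tip flat',.090,.028)): print(nm,np.round(proj(f,a+d*y+[0,0,z])))
print([(q,round(e['score'],2),np.round(e['position'],3).tolist()) for q in('spanner','pump_a','gauge','lock_tip','piston','bearing','jar','gear') for e in bot.find_in('wrist',q)[:1]])
g=cam('side'); hs=cv2.cvtColor(g['img'],cv2.COLOR_RGB2HSV); m=((hs[:,:,0]>100)&(hs[:,:,0]<128)&(hs[:,:,1]>120))[140:185,305:340]; v,u=np.nonzero(m); print('knob px',u.min()+305,u.max()+306,v.min()+140,v.max()+141)
m=(((hs[:,:,0]<6)|(hs[:,:,0]>174))&(hs[:,:,1]>150))[140:200,300:345]; v,u=np.nonzero(m); print('side red px',(u.min()+300,u.max()+300,v.min()+140,v.max()+140) if len(u) else None, [np.round(proj(g,a+d*y+[0,0,z])) for y,z in((.035,.028),(.083,.054),(.09,.028))])
print(bot.observe()['position'],bot.observe()['clock'])
```

```text
red [309  89  11  65 693] [314.  121.3] [0.58186506 0.10396717 0.139     ]
far end [0.58304443 0.13598238 0.139     ]
blue [ 298  182   33   40 1260] [314.4 201.7] [0.58020746 0.04586985 0.215     ]
far end [0.58067144 0.06187765 0.215     ]
hinge [313. 149.]
tip up [313. 102.]
tip flat [313.  95.]
[('spanner', 0.19, [0.582, 0.103, 0.142]), ('pump_a', 0.68, [0.56, 0.044, 0.089]), ('gauge', 0.85, [0.581, 0.068, 0.122]), ('lock_tip', 0.89, [0.58, 0.107, 0.142]), ('piston', 0.7, [0.402, -0.074, 0.065]), ('bearing', 0.64, [0.407, 0.101, 0.025]), ('gear', 0.65, [0.604, 0.067, 0.05])]
knob px 317 328 150 177
side red px (np.int64(300), np.int64(322), np.int64(147), np.int64(173)) [array([320., 174.]), array([320., 157.]), array([320., 164.])]
[0.57888471 0.04050029 0.26698442] 56.45
```

Run:
```python
from h import *
f=cam('top'); print([(q,round(e['score'],2),np.round(e['position'],3).tolist()) for q in('spanner','piston','bearing','jar','oil_can','gear') for e in bot.find_in('top',q)[:1]])
print(bot.job_done())
```

```text
[('spanner', 0.61, [0.478, 0.389, 0.023]), ('piston', 0.61, [0.392, -0.088, 0.066]), ('jar', 0.67, [0.714, 0.341, 0.098]), ('oil_can', 0.93, [0.707, -0.338, 0.123]), ('gear', 0.85, [0.664, 0.258, 0.017])]
the job is handed in; nothing more can be done
None
```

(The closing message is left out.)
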